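# Pack a casting chamber snug and tamp it

### The job

Take the glass cassette from the rack and stand it in the packing chamber at the end stop, then add spacer plates behind it, one at a time, until the pack is snug: pushing the palm plunger fully home must squeeze its sprung foot against the pack without the foot going solid. When it is snug, push the plunger fully home so that everything closes up against the end stop, and let it spring back. Leave the parts standing upright, spare spacers in the rack, and the other things on the bench alone.

Things in the scene. Friction and masses are not known exactly. Their poses are not given: they have to be found in the camera images.
- chamber: fixed packing chamber, white base 150 (x) by 250 mm (y), open-topped channel along its y. Origin: under the base on the channel's centre line, z up. Channel floor 12 mm above it; two aluminium side rails 110 mm apart inside, tops at 50 mm, y = -55 to +135. The end stop is at the +y end, the plunger enters at -y through a grey headstock (y = -111 to -89, top at 92). Parts stand across it, width along x.
- end_stop: upright grey end stop across the channel, 104 wide, 60 tall, 14 mm thick, locked at a place that differs from job to job: its face lies 75 to 99 mm along the chamber's +y. Origin: bottom middle of the face that looks toward the plunger (-y), on the channel floor; axes as the chamber's. Stays put when pressed with less than 50 N.
- plunger (a joint): travel of the sprung plunger, m: 0 fully out (rest), 0.060 fully home; it moves along the chamber's +y and springs back out when let go. Pushing takes 3 N at first and 8 N fully home, plus the foot's force.
- palm_knob (a point): middle of the outer (-y) face of the plunger's round black palm knob, a disc 56 mm across and 14 mm thick, axis along y, 55 mm above the chamber's underside; push it toward +y. At rest 185 mm along -y from the chamber's origin, and nothing stands behind it.
- foot (a joint): how far the plunger's sprung foot is squeezed back toward the plunger, m: 0 free, 0.022 solid (the plunger then cannot go farther); 5 N starts it, 10.5 N squeezes it solid. It shows whether the pack is snug.
- foot_face (a point): middle of the foot's pressing face (80 wide, 56 mm tall), facing +y at the plunger's inner end. At rest at y = -24 mm in the chamber; plunger home and foot free, at y = +36. A pack (thicknesses added) longer than from +36 to the end stop squeezes the foot by the difference. Snug: squeezed by 3 to 20 mm. Two or three spacers are needed.
- cassette_mid (a point): glass casting cassette: two panes in a white frame 100 wide (own x), 24 thick (own y, the thickest part in the rack), 65 tall, white pull tab on top in the middle 40 wide (x), 16 thick, 45 tall; 110 mm tall in all, about 200 g. This point: its centre, 55 mm above its underside, z up. Pick from above by the tab's edges, fingers closing along x, 33 mm above this point.
- rack: fixed white five-slot rack, 120 (x) by 192 mm (y). Origin under its middle, z up. Slot floors 10 mm above it, slots 36 mm apart along y (-72 to +72), 29 mm wide between ribs with tops at 32 mm. Holds the cassette and four spacers in any order, upright, their width along x.
- spacer0_mid (a point): spacer plate, solid grey plastic, an upside-down T: body 100 wide (own x), 16 thick (own y), 65 tall, with a pull tab on top in the middle 40 wide (x), 16 thick, 45 tall; 110 mm tall in all, about 90 g. Stands upright in a rack slot. This point: its centre, 55 mm above its underside, z up. Pick from above by the tab's edges, fingers closing along x, 33 mm above this point. All four are alike.
- spacer1_mid (a point): another spacer plate, same shape, size and point as spacer0.
- spacer2_mid (a point): another spacer plate, same shape, size and point as spacer0.
- spacer3_mid (a point): another spacer plate, same shape, size and point as spacer0.
- media_bottle: closed glass bottle, 70 mm across, 160 mm tall; origin under its middle. Bystander.
- jar: closed amber jar, 54 mm across, 75 mm tall; origin under its middle. Bystander.
- beaker: white beaker, 72 mm across, 85 mm tall; origin under its middle. Bystander.
- tip_box: blue pipette-tip box, 85 x 122 x 59 mm tall; origin under its middle. Bystander.
- timer: flat bench timer, 70 x 70 x 25 mm; origin under its middle. Bystander.
- tube_rack: green rack of capped tubes, 75 x 160 x 89 mm tall; origin under its middle. Bystander.
Things that resemble listed ones, but are neither listed nor needed, are in the scene too. Leave any yellow look-alike of the part that bears spacer3_mid alone. What is shaped like the part that bears cassette_mid but yellow is not meant.

How it is judged:
By the outcome, as a careful person would: the job done as asked, in the order asked, and still so for the second after the job is handed in, with the robot touching nothing.
It also fails if it takes over 72 s, if anything falls off the work surface, if the arm or the gripper's body presses on something with over 40 N, if the wrist force passes 120 N, or if a joint passes its speed limit or range.

### The arm

A 6-joint arm with a two-finger parallel gripper is mounted at the origin on the work surface. World frame = base frame: x ahead of the robot, y to its left, z up, the work surface at z = 0. Lengths are in m, angles in rad, forces in N, time in s.
With the tool pointing down it reaches from about 0.35 to 0.875 m from the base axis. Payload 4.2 kg.
Tool frame: the origin (TCP) lies between the finger pads; the fingertips stand 22 mm ahead of it and the grasp point (between the pads) lies 3 mm ahead of it; z points along the fingers, y is the direction in which the jaws open and shut (so a half turn about z gives the same grasp; the last joint's range is limited). The gripper opens to 85 mm and grips with 20 to 120 N. Pads are 22 mm wide; open, the fingers measure 114 mm over their backs; the gripper's body (76 mm by 85 mm) begins 54 mm behind the grasp point. The pads swing forward as they close: fully open they stand 13 mm farther back than shut.
Start: joints at [1.481, 0.385, 0.008, 0, -1.194, -0.259], TCP at [0.214, 0.587, 0.214] pointing down, gripper open.
Joint ranges: [-3.14, 3.14], [-1.21, 2.06], [-1.07, 1.41], [-3.16, 2.05], [-2.99, -0.16], [-3.1, 3.1]. Speed limits (rad/s): [2.79, 2.79, 3.14, 3.14, 3.14, 3.14].

### API

Orientations are given as a unit quaternion [w, x, y, z].
In Python, from bench import read_state, read_camera, hand_in gives the robot as it stands. The module is installed in compiled form; this text tells all that it offers.
- The arm moves only by the shell command python3 -m jog 'ROWS' [FORCE]. ROWS is JSON, a list of rows, each an object with "gripper": the closure in counts, from 0 (fully open) to 255 (shut); "translation": the shift along the tool's x, y, z in m, a list of three; "rotation": the turn, a rotation vector about the tool's x, y, z in degrees, a list of three. A call has exactly 5 rows; each row is the pose to reach, as a shift and turn from the pose measured when the call began, along the tool's axes at that moment; what a row does not reach only later rows make up. A row lasts 1/10 s, in which the tool goes at most 50 mm and 8.59 degrees, less where a joint would pass 70% of its speed; a pose out of reach is approached as far as the arm can. A call with a gripper value outside its range is refused whole. The fingers move at their own pace and stop on an object; FORCE is the grip in N (left out, the last holds). Time passes only in rows, so rows that repeat a pose let the fingers close, or fill a call up. It gives the time, the measured TCP pose, the force and the opening at its end, in the units of the state.
- read_state(): the state, without advancing time (a new reading comes with each control period).
- read_camera(name): name is "scene" or "top"; returns a dict with "img" (420x560x3 uint8, blue, green, red), "depth" (420x560 float32, m along the optical axis (not along the pixel's ray), 0 where there is no reading), "fx", "fy", "cx", "cy" (pixels), "R" (3x3) and "t" (3): a world point X has camera coordinates R X + t. Camera axes: x right, y down, z forward; pixel columns grow to the right and rows downward; lengths in m; the calibration is good to about 2 mm. A picture is of the moment at which its call begins.
- hand_in(): hands the job in, once; it reports no verdict.
The state is a dict: "time_s": time; "joint_positions": joint angles; "dq": joint speeds; "joint_torque": joint torques, N m; "position": TCP position; "orientation": TCP orientation; "wrist_force": force on the tool from outside, world axes, zero at the start; "ft_torque": the same for the moment, N m; "width": finger opening in m.
Only numpy, scipy, OpenCV 4.12 (cv2) and the standard library are available. Lean on these libraries where they do the work, as an engineer would, in place of code of your own. Each camera call takes 0.05 s, during which the arm holds its last target.

## Working session

There is one attempt and no reset: what is moved stays moved. The work goes in short steps, Python scripts to look and compute and a shell command to move; the robot and the scene stay as the last step left them, time stands still between calls to the robot, and variables do not carry over. Pictures are saved under pics/ and viewed, and the job is handed in when it is done.

```bash
mkdir -p pics
cat > h.py <<'E'
import numpy as np, cv2
from bench import read_state, read_camera
def grab(name,tag):
    c=read_camera(name); cv2.imwrite(f'pics/{tag}.png',c['img']); np.savez(f'{tag}.npz',**c); return c
def load(tag): return dict(np.load(f'{tag}.npz'))
def pts(c):
    d=c['depth']; v,u=np.mgrid[:d.shape[0],:d.shape[1]]
    P=np.stack([(u-c['cx'])/c['fx']*d,(v-c['cy'])/c['fy']*d,d],-1)
    W=(P-c['t'])@c['R']; W[d==0]=np.nan; return W
def proj(c,X):
    p=c['R']@np.array(X)+c['t']; return p[0]/p[2]*c['fx']+c['cx'],p[1]/p[2]*c['fy']+c['cy']
E
python3 - <<'E'
from h import *
for n in('scene','top'):
    c=grab(n,n+'0'); print(n,c['fx'],c['R'],c['t'])
print(read_state())
E
```

```text
scene 463.1244481386037 [[-0.48798672  0.87271292  0.01552822]
 [ 0.59784338  0.34714678 -0.72254578]
 [-0.63596561 -0.3433093  -0.69114866]] [ 0.22636118 -0.29164425  1.531072  ]
top 474.1191130458339 [[ 0.00539955 -0.99997257 -0.00506925]
 [-0.99628167 -0.00494358 -0.08601392]
 [ 0.0859865   0.00551484 -0.99628104]] [0.03054004 0.54858213 1.19014414]
{'time_s': 0.1, 'joint_positions': array([ 1.48060138e+00,  3.85490460e-01,  6.79801693e-03, -3.94098655e-04,
       -1.19403902e+00, -2.58583287e-01]), 'dq': array([ 0.00127511, -0.00186355,  0.00305582,  0.00242957, -0.00058536,
       -0.00102132]), 'joint_torque': array([-4.78229922e-04, -3.93321133e+01,  1.88928241e+01,  4.19790655e+00,
       -2.58612818e-03,  4.22195868e-06]), 'position': array([0.21341172, 0.58685533, 0.21314448]), 'orientation': array([ 9.79543400e-04,  9.84819625e-01, -1.73578040e-01, -1.01142384e-04]), 'wrist_force': array([-0.00816824,  0.63434654, -0.37403924]), 'ft_torque': array([-0.00899034,  0.03194469, -0.03660718]), 'width': 0.0849994272150124}
```

View pics/scene0.png

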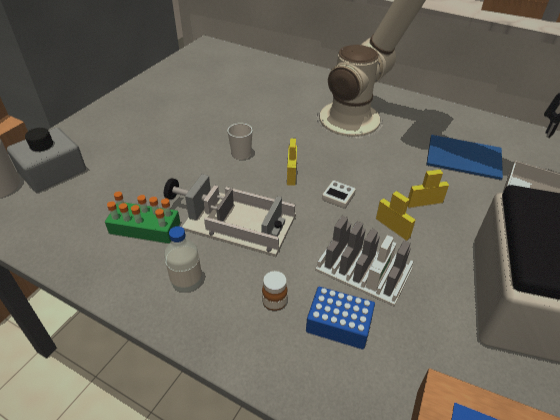

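View pics/top0.png

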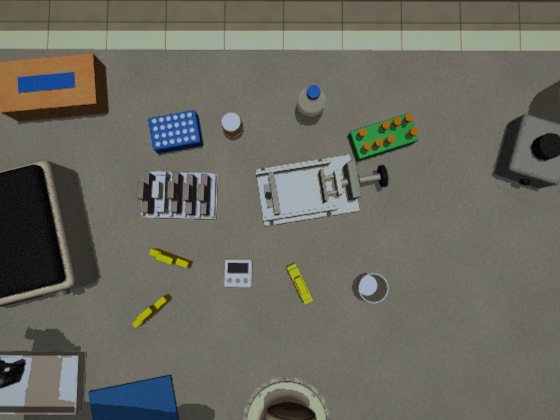

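The top view shows the rack at (178,195), the chamber at (307,190) with its knob at (383,177), and three yellow look-alikes at (170,258), (151,310) and (300,283). The white part in the rack should be the cassette. I'll check it in close crops.

Run:
```python
from h import *
c=load('top0'); i=c['img']
a=cv2.resize(i[160:230,130:225],None,fx=6,fy=6,interpolation=cv2.INTER_CUBIC)
b=cv2.resize(i[145:235,250:395],None,fx=5,fy=5,interpolation=cv2.INTER_CUBIC)
cv2.imwrite('pics/c1.png',a);cv2.imwrite('pics/c2.png',b)
s=load('scene0')['img']
cv2.imwrite('pics/c3.png',cv2.resize(s[205:305,310:425],None,fx=6,fy=6,interpolation=cv2.INTER_CUBIC)[:600])
```

```text
(no output)
```

View pics/c1.png

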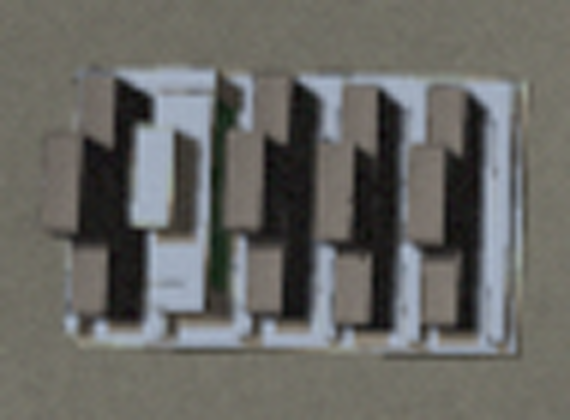

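View pics/c2.png

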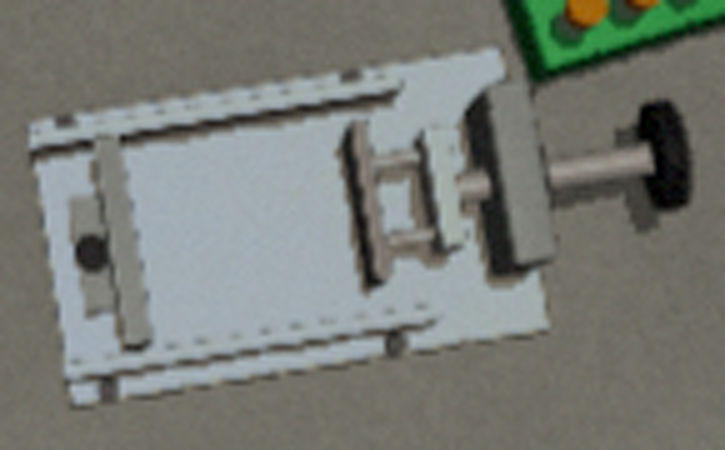

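View pics/c3.png

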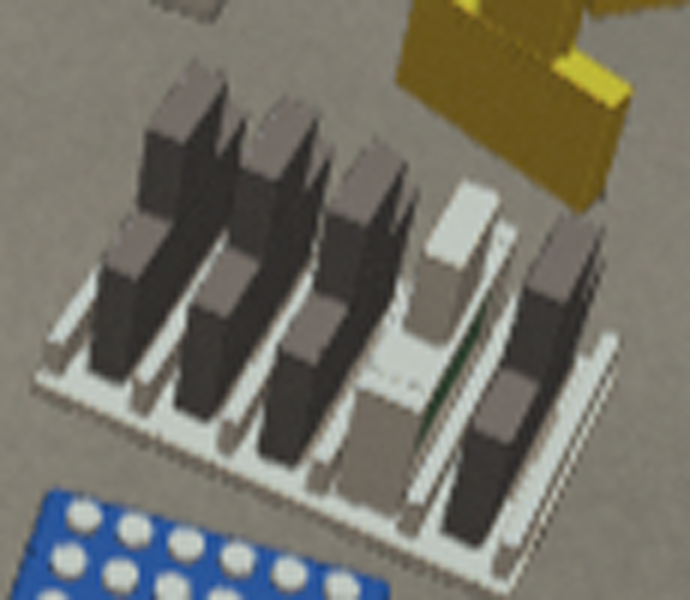

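The cassette is the white part, at top px (155,189) and scene px (386,250). The four grey ones beside it are spacers, and the yellow T-shapes are decoys. Next I'll measure.

Run:
```python
from h import *
from scipy import ndimage
for n in('top0','scene0'):
    c=load(n); W=pts(c); z=W[...,2]
    def reg(lo,hi,x0,x1,y0,y1): return (z>lo)&(z<hi)&(W[...,0]>x0)&(W[...,0]<x1)&(W[...,1]>y0)&(W[...,1]<y1)
    print(n)
    m=reg(.112,.128,.3,.62,.1,.4); l,k=ndimage.label(m)
    for j in range(1,k+1):
        q=W[l==j]
        if len(q)<15: continue
        r=cv2.minAreaRect((q[:,:2]*1000).astype(np.float32))
        print(len(q),q.mean(0).round(4),np.round(r[0],1),np.round(r[1],1),round(r[2],1))
    for name,a in(('stop/headtop',(.066,.1)),('rails',(.045,.055)),('knobetc',(.03,.09))):
        m=reg(*a,.3,.65,-.3,.15); l,k=ndimage.label(m)
        for j in range(1,k+1):
            q=W[l==j]
            if len(q)<20: continue
            r=cv2.minAreaRect((q[:,:2]*1000).astype(np.float32))
            print(name,len(q),q.mean(0).round(4),np.round(r[0],1),np.round(r[1],1),round(r[2],1))
    # rack base
```

```text
top0
124 [0.5722 0.3141 0.1202] [572.3 314.4] [38.8 17.7] 1.1
128 [0.5699 0.3498 0.1202] [570.  350.4] [38.9 17.4] 2.4
127 [0.5693 0.2779 0.1201] [570. 279.] [16.5 38.7] 89.9
124 [0.5652 0.2421 0.1202] [565.4 242.8] [16.2 38.9] 87.5
115 [0.5658 0.2061 0.1201] [565.7 206.4] [14.5 38.5] 89.4
stop/headtop 403 [ 0.6011 -0.1588  0.0898] [ 603.3 -164.5] [90.9 32.7] 9.5
stop/headtop 134 [ 0.6137 -0.2356  0.0778] [ 614.6 -236.5] [49.5 14.6] 10.7
stop/headtop 111 [ 0.5908 -0.0887  0.0714] [591.1 -88.6] [78.8  8.5] 9.0
stop/headtop 132 [ 0.5958 -0.1239  0.078 ] [ 596.3 -124.4] [59.9 12.5] 8.9
stop/headtop 239 [0.5694 0.0336 0.0736] [570.2  33.7] [104.  14.] 9.4
stop/headtop 210 [ 0.3383 -0.2104  0.0805] [ 340.6 -204.8] [70.6 70.2] 33.2
rails 220 [ 0.6359 -0.0047  0.05  ] [637.6 -12. ] [  8.9 186.7] 9.3
rails 243 [ 0.5215 -0.0327  0.0502] [521.2 -31.3] [  8.3 188. ] 9.3
knobetc 851 [ 5.762e-01 -5.000e-04  5.470e-02] [579.6 -21.6] [126.8 188. ] 9.4
knobetc 600 [ 0.5936 -0.1205  0.0654] [ 593.6 -124.2] [89.5 82.8] 12.7
knobetc 325 [ 0.611  -0.2208  0.0677] [ 618. -210.] [79.3 54. ] 83.8
knobetc 2
[... 1265 characters left out ...]
7] [ 9.5 24.6] 73.8
rails 29 [ 0.587  -0.1173  0.0511] [ 590.7 -115. ] [16.8 35.4] 84.2
rails 46 [ 0.6    -0.0843  0.0494] [596.6 -84.8] [70.4  5.8] 5.3
rails 42 [ 0.6344 -0.1483  0.0504] [ 629.8 -146.8] [17.5 46.3] 72.9
rails 46 [0.5109 0.0463 0.0501] [510.2  46.1] [ 9.8 32.1] 1.2
rails 33 [ 0.6215 -0.1138  0.0504] [ 619.3 -112.7] [ 9.9 26. ] 26.9
rails 267 [0.635  0.0088 0.0496] [628.2  -1. ] [ 30.8 163.7] 10.7
knobetc 605 [ 0.3449 -0.2022  0.0638] [ 342.5 -204.1] [70.9 71.2] 80.4
knobetc 237 [ 0.374  -0.0175  0.0613] [349.9 -29.3] [103.6  23.8] 26.4
knobetc 314 [ 0.62   -0.2254  0.0635] [ 620.5 -221.3] [57.1 53.2] 70.5
knobetc 2401 [ 0.5919 -0.0487  0.0538] [584.1 -48.1] [129.9 246. ] 8.5
```

The measurements agree between cameras. The chamber origin is about (0.586,-0.061) with yaw about 9.4°, the end-stop face is at about +89 mm, and the cassette tab is at (0.573,0.315). I'll refine the yaw and end stop once, and write the move helper.

```bash
cat >> h.py <<'E'
from scipy.spatial.transform import Rotation as Rn
CH=np.array([.5859,-.0611]); CY=np.radians(9.4)
def ch(x,y): return CH+np.array([x*np.cos(CY)-y*np.sin(CY), x*np.sin(CY)+y*np.cos(CY)])
def go(p,yawdeg):
    """tool y axis along world angle yawdeg (mod 180), tool z down"""
    s=read_state(); q=s['orientation']; R=Rn.from_quat([q[1],q[2],q[3],q[0]])
    best=None
    for a in (yawdeg,yawdeg+180):
        a=np.radians(a); y=np.array([np.cos(a),np.sin(a),0]); z=np.array([0,0,-1.]); x=np.cross(y,z)
        rv=(R.inv()*Rn.from_matrix(np.stack([x,y,z],1))).as_rotvec(degrees=True)
        if best is None or np.linalg.norm(rv)<np.linalg.norm(best): best=rv
    t=R.inv().apply(np.array(p)-s['position'])
    print('t',s['time_s'].__round__(2),'pos',s['position'].round(4),'F',s['wrist_force'].round(1),'w',round(s['width'],4),'j',s['joint_positions'].round(2)); print('translation',t.round(4),'rotation',best.round(1))
E
python3 - <<'E'
from h import *
c=load('top0');W=pts(c);z=W[...,2]
def ang(m,lab):
    q=W[m][:,:2]; f=cv2.fitLine(q.astype(np.float32),cv2.DIST_HUBER,0,.0001,.0001).ravel(); print(lab,len(q),np.degrees(np.arctan2(f[1],f[0]))%180,f[2:])
b=lambda lo,hi,x0,x1,y0,y1:(z>lo)&(z<hi)&(W[...,0]>x0)&(W[...,0]<x1)&(W[...,1]>y0)&(W[...,1]<y1)
ang(b(.047,.053,.615,.66,-.12,.09),'rail+');ang(b(.047,.053,.5,.545,-.12,.08),'rail-');ang(b(.069,.076,.5,.64,.01,.06),'stop')
for n in('top0','scene0'):
    c=load(n);W=pts(c);z=W[...,2]
    q=W[b(.0695,.0745,.5,.64,.0,.07)]; d=q[:,:2]-CH
    y=-d[:,0]*np.sin(CY)+d[:,1]*np.cos(CY); x=d[:,0]*np.cos(CY)+d[:,1]*np.sin(CY)
    print(n,'stop y pct',np.percentile(y*1000,[0,2,50,98,100]).round(1),'x',x.min(),x.max())
    q=W[b(.003,.015,.48,.66,.17,.39)]; r=cv2.minAreaRect((q[:,:2]*1000).astype(np.float32)); print('rack',r)
go([.573,.3147,.213],-1.5)
E
```

```text
rail+ 204 98.96726 [ 0.63722706 -0.01449127]
rail- 203 99.27526 [ 0.5213245  -0.02979006]
stop 202 9.635472 [0.56867385 0.03336759]
top0 stop y pct [ 89.1  89.3  96.2 102.9 103.1] x -0.05187594830569453 0.05193311244646526
rack ((570.5654907226562, 280.0338439941406), (178.77183532714844, 219.91627502441406), 0.03188328817486763)
scene0 stop y pct [ 88.4  89.3  96.4 103.3 103.7] x -0.05352971652288391 0.05521650395732384
rack ((571.5753784179688, 279.9414978027344), (218.5467987060547, 173.29144287109375), 89.85728454589844)
t 0.1 pos [0.2134 0.5869 0.2131] F [-0.   0.6 -0.4] w 0.085 j [ 1.48  0.39  0.01 -0.   -1.19 -0.26]
translation [0.431  0.1328 0.0005] rotation [ 0.1 -0.1 71.5]
```

```bash
python3 -m jog '[{"gripper":0,"translation":[0.045,0.014,0.0],"rotation":[0,0,8]},{"gripper":0,"translation":[0.09,0.028,0.0],"rotation":[0,0,16]},{"gripper":0,"translation":[0.135,0.042,0.0],"rotation":[0,0,24]},{"gripper":0,"translation":[0.18,0.056,0.0],"rotation":[0,0,32]},{"gripper":0,"translation":[0.22,0.068,0.0],"rotation":[0,0,40]}]' 40; python3 -c "
from h import *
go([.573,.3147,.17],-1.5)"
```

```text
time_s: 0.6
position: [0.3981, 0.446, 0.2129]
orientation: [0.001, 0.865, -0.503, 0.0]
wrist_force: [0.1, 1.2, -0.2]
width: 0.0852
t 0.6 pos [0.3981 0.446  0.2129] F [ 0.1  1.2 -0.2] w 0.0852 j [ 1.11  0.34 -0.06  0.   -1.17 -0.6 ]
translation [ 0.2006 -0.0871  0.0431] rotation [ 0.1 -0.1 31.2]
```

```bash
python3 -m jog '[{"gripper":0,"translation":[0.045,-0.02,0.01],"rotation":[0,0,8]},{"gripper":0,"translation":[0.09,-0.04,0.02],"rotation":[0,0,16]},{"gripper":0,"translation":[0.135,-0.06,0.03],"rotation":[0,0,24]},{"gripper":0,"translation":[0.18,-0.08,0.04],"rotation":[0,0,31]},{"gripper":0,"translation":[0.2006,-0.0871,0.0431],"rotation":[0.1,-0.1,31.2]}]'; python3 -c "
from h import *
go([.573,.3147,.101],-1.5); grab('scene','s1')"
```

```text
time_s: 1.1
position: [0.5748, 0.3115, 0.1676]
orientation: [-0.002, -0.696, 0.718, -0.0]
wrist_force: [-1.2, 1.1, 0.7]
width: 0.0855
t 1.1 pos [0.5748 0.3115 0.1676] F [-1.2  1.1  0.7] w 0.0855 j [ 0.74  0.47  0.02  0.   -1.13 -0.78]
translation [-0.0033  0.0017  0.0666] rotation [ 0.1 -0.2 -0.4]
```

View pics/s1.png

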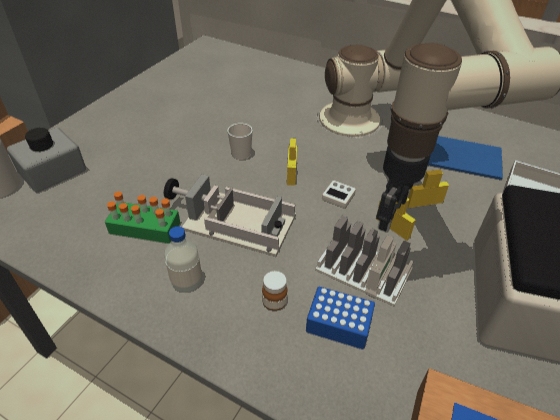

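The gripper is at px (392,205), over the white cassette tab at (388,245). Now descend.

```bash
python3 -m jog '[{"gripper":0,"translation":[-0.0033,0.0017,0.02],"rotation":[0,0,-0.4]},{"gripper":0,"translation":[-0.0033,0.0017,0.04],"rotation":[0,0,-0.4]},{"gripper":0,"translation":[-0.0033,0.0017,0.056],"rotation":[0,0,-0.4]},{"gripper":0,"translation":[-0.0033,0.0017,0.0666],"rotation":[0,0,-0.4]},{"gripper":0,"translation":[-0.0033,0.0017,0.0666],"rotation":[0,0,-0.4]}]'; python3 -c "
from h import *
go([.573,.3147,.101],-1.5);c=grab('scene','s2');cv2.imwrite('pics/s2c.png',cv2.resize(c['img'][150:310,310:450],None,fx=4,fy=3.7,interpolation=cv2.INTER_CUBIC))"
```

```text
time_s: 1.65
position: [0.5732, 0.3123, 0.0985]
orientation: [-0.004, -0.698, 0.716, -0.0]
wrist_force: [0.6, 0.4, -1.1]
width: 0.0858
t 1.65 pos [0.5732 0.3123 0.0985] F [ 0.6  0.4 -1.1] w 0.0858 j [ 0.75  0.53 -0.06  0.   -0.99 -0.77]
translation [-0.0024  0.0003 -0.0025] rotation [ 0.3 -0.4  0. ]
```

View pics/s2c.png

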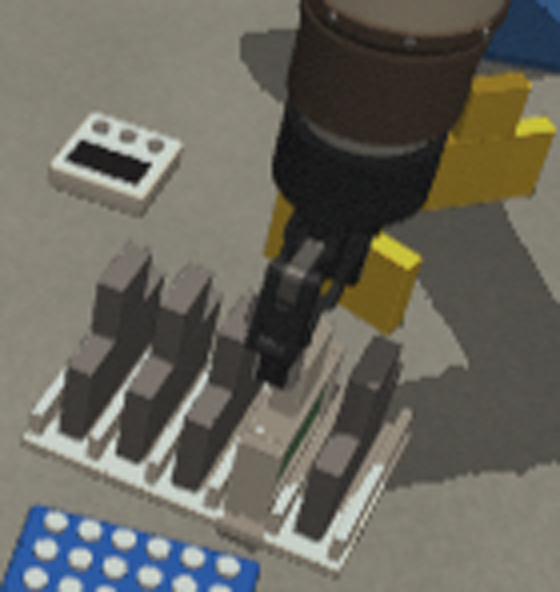

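The fingers straddle the cassette tab. There's a ~2.5 mm offset to correct, then close.

```bash
python3 -m jog '[{"gripper":0,"translation":[-0.0024,0.0003,-0.0035],"rotation":[0.3,-0.4,0]},{"gripper":255,"translation":[-0.0024,0.0003,-0.0035],"rotation":[0.3,-0.4,0]},{"gripper":255,"translation":[-0.0024,0.0003,-0.0035],"rotation":[0.3,-0.4,0]},{"gripper":255,"translation":[-0.0024,0.0003,-0.0035],"rotation":[0.3,-0.4,0]},{"gripper":255,"translation":[-0.0024,0.0003,-0.0035],"rotation":[0.3,-0.4,0]}]' 50; python3 -c "
from h import *
go([.573,.3147,.26],-1.5)"
```

```text
time_s: 2.2
position: [0.5738, 0.3152, 0.1037]
orientation: [0.002, -0.698, 0.716, 0.0]
wrist_force: [0.8, 0.1, 0.3]
width: 0.0281
t 2.2 pos [0.5738 0.3152 0.1037] F [0.8 0.1 0.3] w 0.0281 j [ 0.75  0.52 -0.06 -0.   -0.99 -0.77]
translation [ 0.0002  0.0005 -0.1563] rotation [-0.1  0.1  0. ]
```

A width of 28 mm is less than the 40 mm tab, so I need to look.

```bash
python3 -c "
from h import *
go([.573,.3147,.26],-1.5)
c=grab('scene','s3');cv2.imwrite('pics/s3c.png',cv2.resize(c['img'][150:310,310:450],None,fx=4,fy=3.7,interpolation=cv2.INTER_CUBIC))
c=grab('top','t3');cv2.imwrite('pics/t3c.png',cv2.resize(c['img'][150:310,100:300],None,fx=3.7,fy=3.7,interpolation=cv2.INTER_CUBIC))
print(read_state()['width'])"
```

```text
t 2.2 pos [0.5738 0.3152 0.1037] F [0.8 0.1 0.3] w 0.0281 j [ 0.75  0.52 -0.06 -0.   -0.99 -0.77]
translation [ 0.0002  0.0005 -0.1563] rotation [-0.1  0.1  0. ]
0.012378848388588597
```

View pics/s3c.png

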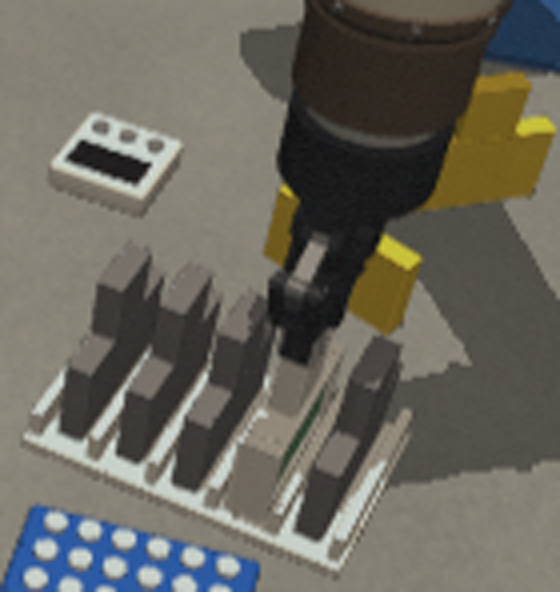

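View pics/t3c.png

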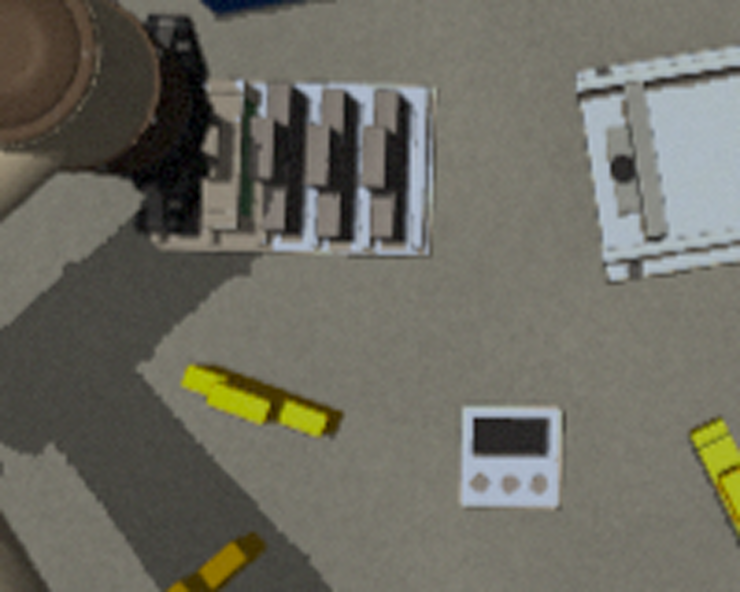

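```bash
python3 -c "
from h import *
for n in ('s2','s3','t3'):
    c=load(n);W=pts(c);b=c['img'].max(-1)<45
    m=b&(W[...,2]>.06)&(W[...,0]>.45)&(W[...,0]<.7)&(W[...,1]>.25)&(W[...,1]<.45)
    q=W[m]; v,u=np.nonzero(m)
    print(n,len(q))
    for lo in np.arange(.07,.25,.02):
        k=(q[:,2]>lo)&(q[:,2]<lo+.02)
        if k.sum()>3: print(lo.round(2),k.sum(),q[k].min(0).round(3),q[k].max(0).round(3))
    print(proj(c,[.5738,.3152,.1037]))
"; ls
```

```text
s2 1954
0.13 38 [0.528 0.304 0.134] [0.632 0.324 0.15 ]
0.15 19 [0.531 0.304 0.151] [0.632 0.324 0.16 ]
0.17 96 [0.533 0.299 0.175] [0.65  0.325 0.189]
0.19 150 [0.55  0.297 0.19 ] [0.649 0.331 0.21 ]
0.21 202 [0.581 0.294 0.21 ] [0.647 0.332 0.23 ]
0.23 131 [0.587 0.289 0.23 ] [0.645 0.348 0.25 ]
(np.float64(385.2590483942636), np.float64(247.47274858925653))
s3 1899
0.13 53 [0.557 0.308 0.132] [0.604 0.326 0.149]
0.15 10 [0.553 0.308 0.15 ] [0.603 0.328 0.169]
0.17 75 [0.556 0.302 0.17 ] [0.628 0.331 0.19 ]
0.19 145 [0.56  0.298 0.19 ] [0.638 0.332 0.21 ]
0.21 152 [0.565 0.296 0.211] [0.642 0.334 0.23 ]
0.23 90 [0.586 0.301 0.23 ] [0.618 0.331 0.25 ]
(np.float64(385.2590483942636), np.float64(247.47274858925653))
t3 1041
0.07 39 [0.521 0.27  0.07 ] [0.595 0.303 0.089]
0.09 33 [0.55  0.27  0.091] [0.588 0.279 0.109]
0.11 19 [0.552 0.27  0.112] [0.587 0.31  0.129]
0.13 8 [0.551 0.303 0.132] [0.587 0.309 0.149]
0.15 14 [0.546 0.302 0.15 ] [0.587 0.313 0.169]
0.17 68 [0.524 0.299 0.172] [0.619 0.321 0.19 ]
0.19 68 [0.514 0.298 0.19 ] [0.629 0.326 0.21 ]
0.21 131 [0.511 0.3   0.21 ] [0.638 0.33  0.23 ]
0.23 28 [0.533 0.304 0.23 ] [0.616 0.323 0.249]
(np.float64(156.74400516272084), np.float64(189.17975566676594))
h.py
pics
s1.npz
s2.npz
s3.npz
scene0.npz
t3.npz
top0.npz
```

```bash
python3 -c "
from h import *
for n,u0 in (('s2',377),('s3',384)):
    c=load(n);W=pts(c)
    print(n)
    for v in range(226,264,2):
        print(v,[(tuple((W[v,u]*1000).round(0).astype(int)),int(c['img'][v,u].max())) for u in range(u0-6,u0+9,4) if not np.isnan(W[v,u,0])])
" | tr -d 'np.it64()'; python3 -c "
from h import *
s=read_state();print(s)"
```

```text
s2
22 [2, 23, -1, 133, 23, 252, 1, 10, 1, 305, 225, 32, 3, 313, 230, 2]
228 [35, 25, 1, 133, 3, 299, 218, 52, 1, 30, 220, , 3, 31, 22, 55]
230 [557, 27, 121, 122, 2, 300, 212, 33, 3, 307, 217, 1, 5, 315, 222, 55]
232 [52, 27, 120, 120, , 301, 209, 32, 1, 308, 210, , 3, 31, 21, 38]
23 [58, 278, 120, 10, 2, 302, 202, 31, , 309, 208, 32, 3, 31, 210, 32]
23 [57, 280, 120, 77, , 303, 199, 31, , 310, 203, 32, , 317, 207, 32]
238 [577, 282, 118, 108, 3, 303, 192, 23, 29, 308, 182, 29, , 318, 202, 33]
20 [58, 285, 123, 9, 1, 30, 185, , 37, 311, 185, 32, 5, 320, 198, 29]
22 [7, 299, 182, 52, 5, 30, 18, 9, 3, 313, 187, 35, , 321, 19, 29]
2 [588, 287, 113, 8, 8, 307, 183, 3, , 31, 18, 5, 9, 322, 191, 32]
2 [582, 287, 101, 53, 29, 30, 157, 35, 50, 31, 18, 32, 7, 323, 185, 28]
28 [579, 287, 91, 52, 30, 305, 152, 28, 31, 313, 157, 25, 1, 322, 172, ]
250 [573, 287, 78, 5, 28, 30, 1, 28, 30, 31, 151, 22, 23, 320, 18, 81]
252 [58, 287, 7, 53, 30, 307, 10, 3, 29, 315, 15, 23, 23, 321, 12, 79]
25 [5, 287, 58, 5, 52, 288, 1, 9, 29, 31, 139, 9, 22, 322, 135, 91]
25 [50, 287, 5, 52, 525, 289, 11, 10, 590,
[... 1680 characters left out ...]
, 'joint_positions': array([ 7.48817022e-01,  5.21934736e-01, -5.99921244e-02, -2.28853842e-04,
       -9.86039975e-01, -7.74360096e-01]), 'dq': array([-2.37987808e-03,  1.33674859e-03,  1.73336181e-04, -4.88802754e-06,
        1.27838652e-03,  2.14237654e-03]), 'joint_torque': array([ 1.28590086e-02, -4.40684116e+01,  1.69777519e+01,  3.76986533e+00,
        5.51007543e-03, -5.29208592e-06]), 'position': array([0.57379305, 0.31520056, 0.10352189]), 'orientation': array([ 1.41661802e-03, -6.97972682e-01,  7.16122982e-01,  6.17953505e-05]), 'wrist_force': array([-1.24874337, -0.63347037,  0.60818079]), 'ft_torque': array([-0.01344561, -0.08150145,  0.01810974]), 'width': 0.012378848388588597}
```

The depth picture shows the tips at about z = 0.13, above the 0.12 tab tops. So the real fingers stand about 47 mm higher than the reported TCP implies, while x and y agree. I'll reopen and confirm this offset before descending further.

```bash
python3 -m jog '[{"gripper":0,"translation":[0,0,0],"rotation":[0,0,0]},{"gripper":0,"translation":[0,0,0],"rotation":[0,0,0]},{"gripper":0,"translation":[0,0,0],"rotation":[0,0,0]},{"gripper":0,"translation":[0,0,0],"rotation":[0,0,0]},{"gripper":0,"translation":[0,0,0.02],"rotation":[0,0,0]}]'
cat >> h.py <<'E'
def tips(tag,pos,yaw=-1.5,hx=.09,hy=.03,lo=.03,side=1):
    """lowest dark points near the gripper, in tool y (a) / across (b) coordinates"""
    c=load(tag);W=pts(c); d=W[...,:2]-np.array(pos[:2]); a=np.radians(yaw)
    A=d[...,0]*np.cos(a)+d[...,1]*np.sin(a); B=-d[...,0]*np.sin(a)+d[...,1]*np.cos(a)
    m=(c['img'].max(-1)<50)&(abs(A)<hx)&(abs(B)<hy)&(W[...,2]>lo)
    for s in (1,-1):
        k=m&(A*s>0)
        if k.sum()<5: continue
        z=W[...,2][k]; kk=k&(W[...,2]<z.min()+.015)
        print(tag,'side',s,'zmin',np.percentile(z,[0,1,3,6]).round(3),'A',np.percentile(A[kk],[0,50,100]).round(3),'B',np.percentile(B[kk],[0,50,100]).round(3))
E
python3 -c "
from h import *
c=grab('scene','s4');s=read_state();go([.573,.3147,.0535],-1.5)
tips('s4',s['position'],lo=.122);tips('s3',[.5738,.3152],lo=.122)
cv2.imwrite('pics/s4c.png',cv2.resize(c['img'][150:310,310:450],None,fx=4,fy=3.7,interpolation=cv2.INTER_CUBIC))
"
```

```text
time_s: 2.8
position: [0.5758, 0.3166, 0.0865]
orientation: [0.005, -0.698, 0.716, -0.001]
wrist_force: [-0.3, 0.9, 0.2]
width: 0.0834
t 2.85 pos [0.5727 0.3147 0.0808] F [-0.  -1.2 -3.4] w 0.0852 j [ 0.75  0.54 -0.08 -0.   -0.94 -0.77]
translation [ 0.     -0.0003  0.0273] rotation [ 0.1  0.1 -0. ]
s4 side 1 zmin [0.125 0.136 0.168 0.174] A [0.052 0.058 0.06 ] B [-0.005  0.002  0.009]
s4 side -1 zmin [0.123 0.123 0.123 0.123] A [-0.041 -0.039 -0.037] B [0.008 0.01  0.012]
s3 side 1 zmin [0.13  0.142 0.173 0.19 ] A [0.022 0.027 0.03 ] B [-0.006 -0.     0.007]
s3 side -1 zmin [0.128 0.128 0.129 0.132] A [-0.017 -0.014 -0.013] B [0.006 0.008 0.01 ]
```

View pics/s4c.png

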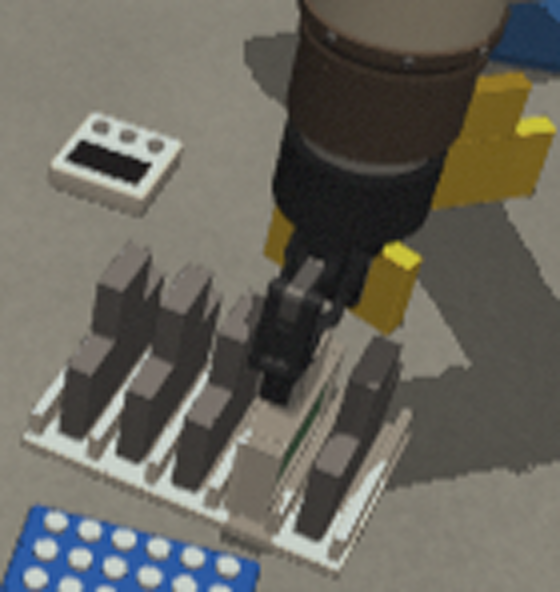

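```bash
python3 -c "
from h import *
c=load('s4');W=pts(c)
for v in range(250,266):
    print(v,*[(int(1000*W[v,u,0]) if W[v,u,0]==W[v,u,0] else 0,int(1000*W[v,u,1])if W[v,u,0]==W[v,u,0] else 0,int(1000*W[v,u,2])if W[v,u,0]==W[v,u,0] else 0,int(c['img'][v,u].max())) for u in (378,380,382)])
"
```

```text
250 (647, 315, 169, 32) (648, 319, 172, 40) (646, 322, 172, 30)
251 (646, 315, 165, 26) (647, 319, 168, 32) (649, 323, 172, 32)
252 (631, 313, 145, 25) (648, 320, 167, 26) (650, 324, 171, 28)
253 (629, 313, 141, 32) (631, 317, 145, 27) (648, 324, 166, 24)
254 (630, 313, 138, 28) (0, 0, 0, 22) (631, 321, 144, 27)
255 (630, 314, 136, 26) (633, 318, 142, 27) (628, 321, 138, 34)
256 (625, 314, 128, 33) (630, 318, 136, 28) (625, 321, 132, 46)
257 (627, 314, 127, 29) (631, 319, 134, 25) (624, 322, 128, 57)
258 (630, 315, 128, 35) (632, 320, 132, 24) (623, 322, 124, 71)
259 (630, 316, 124, 77) (632, 320, 129, 50) (622, 322, 121, 81)
260 (591, 309, 77, 120) (623, 319, 116, 91) (624, 323, 120, 91)
261 (592, 310, 76, 141) (591, 314, 77, 122) (593, 318, 81, 107)
262 (592, 311, 73, 147) (592, 315, 74, 141) (593, 319, 78, 122)
263 (599, 312, 78, 144) (596, 316, 76, 146) (590, 319, 72, 141)
264 (601, 313, 77, 145) (597, 317, 75, 147) (596, 321, 76, 146)
265 (603, 314, 76, 148) (602, 318, 77, 144) (597, 321, 74, 147)
```

The tip is now seen at about z = 0.120 with a reported TCP of 0.081. The 48 mm offset is consistent, so I'll descend to a reported z of about 0.054.

```bash
python3 -m jog '[{"gripper":0,"translation":[0,0,0.01],"rotation":[0.1,0.1,0]},{"gripper":0,"translation":[0,0,0.02],"rotation":[0.1,0.1,0]},{"gripper":0,"translation":[0,0,0.026],"rotation":[0.1,0.1,0]},{"gripper":0,"translation":[0,0,0.026],"rotation":[0.1,0.1,0]},{"gripper":0,"translation":[0,0,0.026],"rotation":[0.1,0.1,0]}]'; python3 -m jog '[{"gripper":255,"translation":[0,0,0],"rotation":[0,0,0]},{"gripper":255,"translation":[0,0,0],"rotation":[0,0,0]},{"gripper":255,"translation":[0,0,0],"rotation":[0,0,0]},{"gripper":255,"translation":[0,0,0],"rotation":[0,0,0]},{"gripper":255,"translation":[0,0,0],"rotation":[0,0,0]}]' 50; python3 -c "
from h import *
c=grab('scene','s5');s=read_state();go([.573,.3147,.22],-1.5)
cv2.imwrite('pics/s5c.png',cv2.resize(c['img'][150:310,310:450],None,fx=4,fy=3.7,interpolation=cv2.INTER_CUBIC))
"
```

```text
time_s: 3.35
position: [0.5729, 0.3148, 0.0549]
orientation: [0.0, -0.698, 0.716, -0.001]
wrist_force: [-1.1, 0.2, 1.2]
width: 0.0856
time_s: 3.85
position: [0.5729, 0.3152, 0.0566]
orientation: [0.001, -0.698, 0.716, -0.001]
wrist_force: [-3.4, 0.6, 6.7]
width: 0.0395
t 3.9 pos [0.5728 0.3151 0.0566] F [-2.   0.3  5.4] w 0.0396 j [ 0.75  0.57 -0.11  0.   -0.89 -0.78]
translation [ 0.0005 -0.0005 -0.1634] rotation [-0.1 -0.   0. ]
```

View pics/s5c.png

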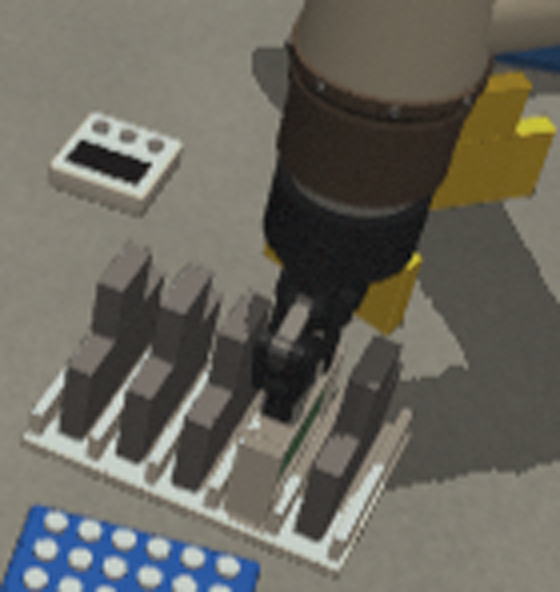

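It's gripped at 39.6 mm. Lift straight up, then compute the traverse to the chamber.

```bash
python3 -m jog '[{"gripper":255,"translation":[0,0,-0.03],"rotation":[0,0,0]},{"gripper":255,"translation":[0,0,-0.065],"rotation":[0,0,0]},{"gripper":255,"translation":[0,0,-0.1],"rotation":[0,0,0]},{"gripper":255,"translation":[0,0,-0.135],"rotation":[0,0,0]},{"gripper":255,"translation":[0,0,-0.16],"rotation":[0,0,0]}]'; python3 -c "
from h import *
c=grab('scene','s6');print(ch(0,73e-3));go([*ch(0,.073),.215],9.4)
"
```

```text
time_s: 4.4
position: [0.5729, 0.3154, 0.2191]
orientation: [0.002, -0.698, 0.716, -0.001]
wrist_force: [0.6, 0.2, -1.7]
width: 0.0394
[0.5739772  0.01091977]
t 4.45 pos [0.5748 0.3163 0.2238] F [1.4 0.7 1.9] w 0.0392 j [ 0.75  0.43  0.1   0.   -1.23 -0.78]
translation [ 0.3053 -0.0068  0.0073] rotation [ -0.6   0.2 -10.8]
```

View pics/s6.png

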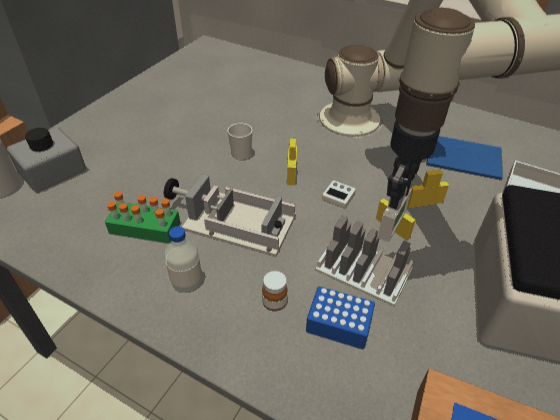

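The cassette is out of its slot and held upright at px (393,215). Now traverse, in smaller steps so it doesn't swing.

```bash
python3 -m jog '[{"gripper":255,"translation":[0.03,0,0.005],"rotation":[0,0,-2]},{"gripper":255,"translation":[0.065,-0.002,0.005],"rotation":[0,0,-4]},{"gripper":255,"translation":[0.105,-0.003,0.005],"rotation":[0,0,-6]},{"gripper":255,"translation":[0.145,-0.004,0.005],"rotation":[0,0,-8]},{"gripper":255,"translation":[0.185,-0.005,0.005],"rotation":[0,0,-10]}]'; python3 -c "
from h import *
go([*ch(0,.073),.215],9.4)
"
```

```text
time_s: 4.95
position: [0.5744, 0.1297, 0.2171]
orientation: [-0.005, 0.758, -0.652, 0.002]
wrist_force: [0.8, -0.4, -1.3]
width: 0.039
t 4.95 pos [0.5744 0.1297 0.2171] F [ 0.8 -0.4 -1.3] w 0.039 j [ 0.5   0.32 -0.09  0.   -1.16 -0.35]
translation [0.1174 0.0183 0.0015] rotation [-0.6  0.2 -0.7]
```

```bash
python3 -m jog '[{"gripper":255,"translation":[0.04,0.006,0],"rotation":[0,0,-0.7]},{"gripper":255,"translation":[0.08,0.012,0],"rotation":[0,0,-0.7]},{"gripper":255,"translation":[0.11,0.017,0],"rotation":[-0.3,0.1,-0.7]},{"gripper":255,"translation":[0.1174,0.0183,0.0015],"rotation":[-0.6,0.2,-0.7]},{"gripper":255,"translation":[0.1174,0.0183,0.0015],"rotation":[-0.6,0.2,-0.7]}]'; python3 -c "
from h import *
c=grab('scene','s7');t=grab('top','t7');go([*ch(0,.073),.075],9.4)
cv2.imwrite('pics/s7c.png',cv2.resize(c['img'][100:260,160:320],None,fx=3.7,fy=3.7,interpolation=cv2.INTER_CUBIC))
cv2.imwrite('pics/t7c.png',cv2.resize(t['img'][130:240,200:400],None,fx=4,fy=4,interpolation=cv2.INTER_CUBIC))
"
```

```text
time_s: 5.45
position: [0.5735, 0.01, 0.2141]
orientation: [0.001, 0.762, -0.648, -0.001]
wrist_force: [-0.7, 0.3, -1.2]
width: 0.0396
t 5.55 pos [0.5739 0.0116 0.2145] F [ 0.2 -0.1 -1.9] w 0.0397 j [ 0.3   0.3  -0.12 -0.   -1.15 -0.14]
translation [ 7.000e-04 -1.000e-04  1.395e-01] rotation [ 0.1  0.  -0. ]
```

View pics/s7c.png

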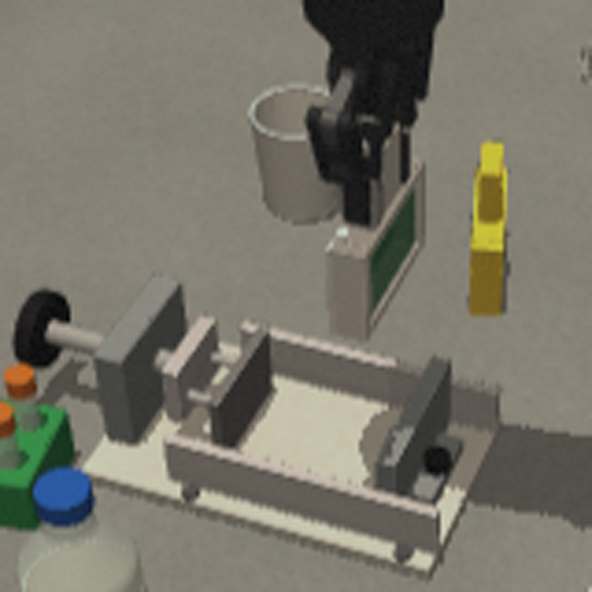

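View pics/t7c.png

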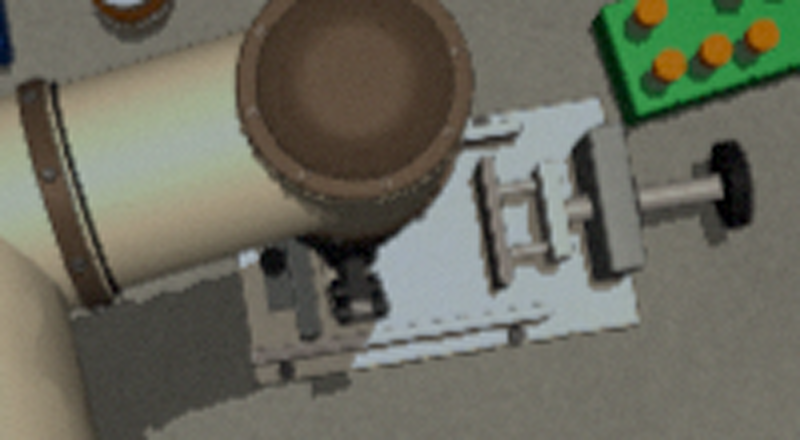

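```bash
cat >> h.py <<'E'
def chc(W):
    d=W[...,:2]-CH; return (d[...,0]*np.cos(CY)+d[...,1]*np.sin(CY))*1000,(-d[...,0]*np.sin(CY)+d[...,1]*np.cos(CY))*1000,W[...,2]*1000
E
python3 -c "
from h import *
c=load('s7');W=pts(c);x,y,z=chc(W)
m=(abs(x)<70)&(y>30)&(y<110)&(z>150)&(z<232)&(c['img'].max(-1)>60)
print(m.sum())
for lo in range(160,232,8):
    k=m&(z>lo)&(z<lo+8)
    if k.sum(): print(lo,k.sum(),'x',np.percentile(x[k],[1,50,99]).round(1),'y',np.percentile(y[k],[1,50,99]).round(1), 'endface y',np.percentile(y[k&(x>44)],[2,50,98]).round(1) if (k&(x>44)).sum()>3 else '')
print(z[m].min())
"
```

```text
523
168 76 x [-47.3  21.7  51.4] y [62.  83.1 85. ] endface y [61.7 72.4 84.3]
176 89 x [-46.1  15.7  50.9] y [62.  81.3 84.8] endface y [61.9 74.1 83.9]
184 65 x [-46.6  32.6  51.9] y [62.2 81.1 84.7] endface y [62.2 74.8 84.4]
192 57 x [-47.6  47.8  51.5] y [62.5 80.9 84.8] endface y [62.5 74.5 84.5]
200 54 x [-47.3  46.   51.9] y [62.1 81.  84.7] endface y [62.1 74.4 84.7]
208 45 x [-49.   48.5  51.2] y [61.1 77.1 84.2] endface y [61.1 72.1 83.8]
216 48 x [-47.7  49.   51.6] y [61.  78.1 84.3] endface y [61.2 73.3 84.3]
224 89 x [-47.9  36.3  52. ] y [60.8 82.3 84.9] endface y [61.7 74.6 84.4]
168.14460243402118
```

The cassette is at chamber x −48…+51 and y 61…85, upright, with its bottom at 0.168. It clears the rails by about 5 mm and the stop by 4 mm, so I'll lower it.

```bash
python3 -m jog '[{"gripper":255,"translation":[0.0007,0,0.03],"rotation":[0,0,0]},{"gripper":255,"translation":[0.0007,0,0.06],"rotation":[0,0,0]},{"gripper":255,"translation":[0.0007,0,0.09],"rotation":[0,0,0]},{"gripper":255,"translation":[0.0007,0,0.12],"rotation":[0,0,0]},{"gripper":255,"translation":[0.0007,0,0.14],"rotation":[0,0,0]}]'; python3 -c "
from h import *
go([*ch(0,.073),.058],9.4)
"
```

```text
time_s: 6.05
position: [0.5729, 0.0124, 0.0722]
orientation: [0.001, 0.763, -0.646, -0.001]
wrist_force: [0.5, 0.4, -2.1]
width: 0.0397
t 6.05 pos [0.5729 0.0124 0.0722] F [ 0.5  0.4 -2.1] w 0.0397 j [ 0.3   0.44 -0.3  -0.   -0.83 -0.14]
translation [ 0.0017 -0.0009  0.0142] rotation [0.2 0.  0.1]
```

```bash
python3 -m jog '[{"gripper":255,"translation":[0.0015,-0.0005,0.004],"rotation":[0,0,0]},{"gripper":255,"translation":[0.0015,-0.0005,0.008],"rotation":[0,0,0]},{"gripper":255,"translation":[0.0015,-0.0005,0.011],"rotation":[0,0,0]},{"gripper":255,"translation":[0.0015,-0.0005,0.013],"rotation":[0,0,0]},{"gripper":255,"translation":[0.0015,-0.0005,0.0135],"rotation":[0,0,0]}]'; python3 -c "
from h import *
go([*ch(0,.073),.058],9.4)
c=grab('scene','s8');W=pts(c);x,y,z=chc(W)
m=(x>44)&(x<54)&(y>40)&(y<100)&(z>55)&(z<90)
print(np.percentile(y[m],[2,50,98]),np.percentile(z[m],[2,98]))
"
```

```text
time_s: 6.55
position: [0.574, 0.0112, 0.0594]
orientation: [0.001, 0.763, -0.646, -0.001]
wrist_force: [-1.1, 0.9, -1.9]
width: 0.0393
t 6.55 pos [0.574  0.0112 0.0594] F [-1.1  0.9 -1.9] w 0.0393 j [ 0.3   0.46 -0.31 -0.   -0.8  -0.13]
translation [0.0003 0.0001 0.0014] rotation [0.1 0.  0.1]
[63.00959776 80.29934991 99.09528245] [56.07264003 80.15501376]
```

```bash
python3 -m jog '[{"gripper":255,"translation":[0,0,0.0015],"rotation":[0,0,0]},{"gripper":255,"translation":[0,0,0.0025],"rotation":[0,0,0]},{"gripper":255,"translation":[0,0,0.0025],"rotation":[0,0,0]},{"gripper":255,"translation":[0,0,0.0025],"rotation":[0,0,0]},{"gripper":255,"translation":[0,0,0.0025],"rotation":[0,0,0]}]'; python3 -c "
from h import *
go([*ch(0,.073),.058],9.4)"
```

```text
time_s: 7.1
position: [0.5743, 0.0111, 0.0586]
orientation: [0.0, 0.763, -0.646, -0.0]
wrist_force: [-3.9, 1.1, 7.2]
width: 0.0392
t 7.1 pos [0.5743 0.0111 0.0586] F [-3.9  1.1  7.2] w 0.0392 j [ 0.3   0.46 -0.31 -0.   -0.8  -0.13]
translation [0.0001 0.0004 0.0006] rotation [0.  0.  0.1]
```

It has touched the floor (Fz +7 N). Release and lift straight up.

```bash
python3 -m jog '[{"gripper":0,"translation":[0,0,0],"rotation":[0,0,0]},{"gripper":0,"translation":[0,0,0],"rotation":[0,0,0]},{"gripper":0,"translation":[0,0,0],"rotation":[0,0,0]},{"gripper":0,"translation":[0,0,-0.03],"rotation":[0,0,0]},{"gripper":0,"translation":[0,0,-0.07],"rotation":[0,0,0]}]'; python3 -c "
from h import *
c=grab('scene','s9');go([.569,.280,.15],-1.5)
cv2.imwrite('pics/s9c.png',cv2.resize(c['img'][100:260,160:320],None,fx=3.7,fy=3.7,interpolation=cv2.INTER_CUBIC))"
```

```text
time_s: 7.6
position: [0.5727, 0.0106, 0.127]
orientation: [0.003, 0.763, -0.646, -0.002]
wrist_force: [1.2, 0.4, 0.5]
width: 0.0856
t 7.65 pos [0.5783 0.0112 0.1362] F [0.8 0.3 5.7] w 0.0855 j [ 0.3   0.37 -0.23  0.   -0.96 -0.13]
translation [-0.2665 -0.0359 -0.0139] rotation [-0.6 -0.  11.1]
```

View pics/s9c.png

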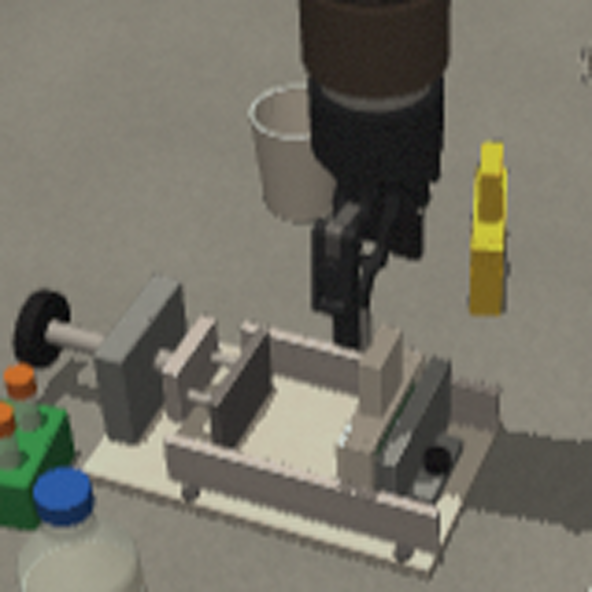

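The cassette stands upright next to the end stop. Next is the spacer nearest the chamber, at (0.5665, 0.2067).

```bash
python3 -c "
from h import *
go([.5665,.2067,.125],-1.5)"
```

```text
t 7.65 pos [0.5783 0.0112 0.1362] F [0.8 0.3 5.7] w 0.0855 j [ 0.3   0.37 -0.23  0.   -0.96 -0.13]
translation [-0.1947 -0.0209  0.0111] rotation [-0.6 -0.  11.1]
```

```bash
python3 -m jog '[{"gripper":0,"translation":[-0.045,-0.005,-0.005],"rotation":[0,0,4]},{"gripper":0,"translation":[-0.09,-0.01,-0.005],"rotation":[0,0,8]},{"gripper":0,"translation":[-0.135,-0.015,0],"rotation":[0,0,11]},{"gripper":0,"translation":[-0.18,-0.02,0.011],"rotation":[-0.6,0,11.1]},{"gripper":0,"translation":[-0.1947,-0.0209,0.011],"rotation":[-0.6,0,11.1]}]'; python3 -c "
from h import *
go([.5665,.2067,.0545],-1.5)"
```

```text
time_s: 8.15
position: [0.5658, 0.2101, 0.1235]
orientation: [-0.001, -0.699, 0.715, 0.0]
wrist_force: [-0.0, -0.6, -0.7]
width: 0.0852
t 8.15 pos [0.5658 0.2101 0.1235] F [-0.  -0.6 -0.7] w 0.0852 j [ 0.62  0.43 -0.17 -0.   -0.98 -0.65]
translation [ 0.0033 -0.0009  0.069 ] rotation [ 0.1 -0.   0.2]
```

```bash
python3 -m jog '[{"gripper":0,"translation":[0.0033,-0.0009,0.02],"rotation":[0,0,0.2]},{"gripper":0,"translation":[0.0033,-0.0009,0.04],"rotation":[0,0,0.2]},{"gripper":0,"translation":[0.0033,-0.0009,0.06],"rotation":[0,0,0.2]},{"gripper":0,"translation":[0.0033,-0.0009,0.0685],"rotation":[0,0,0.2]},{"gripper":0,"translation":[0.0033,-0.0009,0.0685],"rotation":[0,0,0.2]}]';  python3 -c "
from h import *
go([.5665,.2067,.0545],-1.5)
c=grab('scene','s10')
cv2.imwrite('pics/s10c.png',cv2.resize(c['img'][150:310,310:450],None,fx=4,fy=3.7,interpolation=cv2.INTER_CUBIC))"
```

```text
time_s: 8.65
position: [0.5658, 0.2059, 0.0537]
orientation: [-0.002, -0.698, 0.716, 0.001]
wrist_force: [0.7, 0.3, -1.0]
width: 0.0858
t 8.65 pos [0.5658 0.2059 0.0537] F [ 0.7  0.3 -1. ] w 0.0858 j [ 0.62  0.5  -0.24 -0.   -0.83 -0.64]
translation [-0.0009 -0.0006 -0.0008] rotation [ 0.2 -0.2 -0. ]
```

View pics/s10c.png

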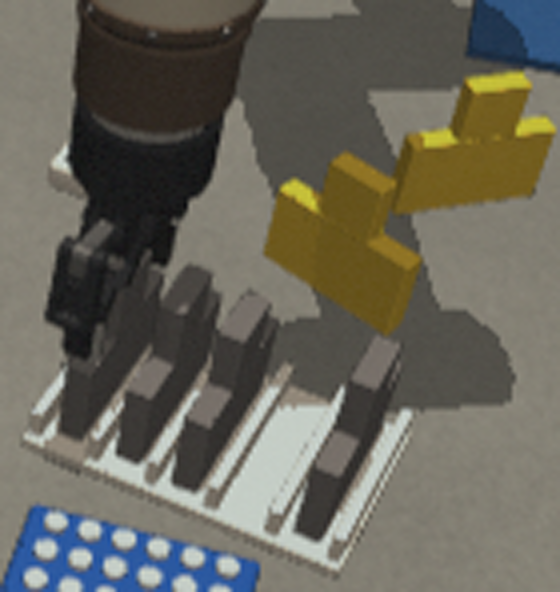

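The fingers straddle the spacer tab. Close.

```bash
python3 -m jog '[{"gripper":255,"translation":[-0.0005,-0.0006,-0.0025],"rotation":[0,0,0]},{"gripper":255,"translation":[-0.0005,-0.0006,-0.0025],"rotation":[0,0,0]},{"gripper":255,"translation":[-0.0005,-0.0006,-0.0025],"rotation":[0,0,0]},{"gripper":255,"translation":[-0.0005,-0.0006,-0.0025],"rotation":[0,0,0]},{"gripper":255,"translation":[-0.0005,-0.0006,-0.0025],"rotation":[0,0,0]}]' 50; python3 -c "
from h import *
go([.5665,.2067,.0545],-1.5)"
```

```text
time_s: 9.2
position: [0.5678, 0.2072, 0.0584]
orientation: [-0.0, -0.698, 0.716, -0.0]
wrist_force: [-1.6, 0.1, 4.5]
width: 0.0393
t 9.2 pos [0.5678 0.2072 0.0584] F [-1.6  0.1  4.5] w 0.0393 j [ 0.62  0.5  -0.24  0.   -0.84 -0.64]
translation [0.0005 0.0013 0.0039] rotation [ 0. -0.  0.]
```

```bash
python3 -m jog '[{"gripper":255,"translation":[0,0,-0.03],"rotation":[0,0,0]},{"gripper":255,"translation":[0,0,-0.065],"rotation":[0,0,0]},{"gripper":255,"translation":[0,0,-0.1],"rotation":[0,0,0]},{"gripper":255,"translation":[0,0,-0.135],"rotation":[0,0,0]},{"gripper":255,"translation":[0,0,-0.155],"rotation":[0,0,0]}]'; python3 -c "
from h import *
go([*ch(0,.048),.213],9.4)"
```

```text
time_s: 9.7
position: [0.5686, 0.2076, 0.2164]
orientation: [0.001, -0.698, 0.716, -0.001]
wrist_force: [0.2, 1.0, -0.7]
width: 0.0395
t 9.7 pos [0.5686 0.2076 0.2164] F [ 0.2  1.  -0.7] w 0.0395 j [ 0.62  0.35 -0.04  0.   -1.18 -0.64]
translation [ 0.221  -0.015   0.0032] rotation [ -0.2   0.1 -10.9]
```

```bash
python3 -m jog '[{"gripper":255,"translation":[0.035,-0.002,0.003],"rotation":[0,0,-2]},{"gripper":255,"translation":[0.08,-0.005,0.003],"rotation":[0,0,-5]},{"gripper":255,"translation":[0.125,-0.008,0.003],"rotation":[0,0,-8]},{"gripper":255,"translation":[0.17,-0.012,0.003],"rotation":[0,0,-10.9]},{"gripper":255,"translation":[0.21,-0.015,0.003],"rotation":[0,0,-10.9]}]'; python3 -m jog '[{"gripper":255,"translation":[0.01,0,0],"rotation":[0,0,0]},{"gripper":255,"translation":[0.01,0,0],"rotation":[0,0,0]},{"gripper":255,"translation":[0.01,0,0],"rotation":[0,0,0]},{"gripper":255,"translation":[0.01,0,0],"rotation":[0,0,0]},{"gripper":255,"translation":[0.01,0,0],"rotation":[0,0,0]}]';cat >> h.py <<'E'
def held(tag,zlo=150,zhi=225):
    c=load(tag);W=pts(c);x,y,z=chc(W)
    m=(abs(x)<75)&(y>-40)&(y<110)&(z>zlo)&(z<zhi)&(c['img'].max(-1)>55)
    print('held n',m.sum(),'x',np.percentile(x[m],[1,50,99]).round(1),'y',np.percentile(y[m],[1,50,99]).round(1),'z',z[m].min().round(1))
    for lo in range(zlo,zhi,15):
        k=m&(z>lo)&(z<lo+15)
        if k.sum()>5: print(lo,np.percentile(x[k],[1,99]).round(1),np.percentile(y[k],[1,99]).round(1))
E
python3 -c "
from h import *
c=grab('scene','s11');go([*ch(0,.048),.08],9.4);held('s11')
cv2.imwrite('pics/s11c.png',cv2.resize(c['img'][100:260,160:320],None,fx=3.7,fy=3.7,interpolation=cv2.INTER_CUBIC))"
```

```text
time_s: 10.2
position: [0.5776, -0.0046, 0.2126]
orientation: [-0.001, 0.763, -0.646, 0.0]
wrist_force: [-0.5, -0.3, -0.8]
width: 0.0395
time_s: 10.7
position: [0.5793, -0.0132, 0.2125]
orientation: [-0.001, 0.764, -0.646, 0.0]
wrist_force: [0.0, -0.2, -0.7]
width: 0.0395
t 10.75 pos [ 0.5793 -0.0133  0.2126] F [ 0.8 -0.5 -1.4] w 0.0397 j [ 0.26  0.31 -0.11 -0.   -1.15 -0.09]
translation [0.0004 0.0015 0.1326] rotation [-0.1  0.1  0.2]
held n 163 x [-35.8  51.1  53.9] y [40.5 50.1 57.2] z 164.2
165 [-38.8  53.4] [40.8 57.4]
180 [50.1 53.7] [41.2 56.5]
195 [48.7 53.5] [41.5 56.1]
210 [47.5 53.9] [40.4 55.4]
```

View pics/s11c.png

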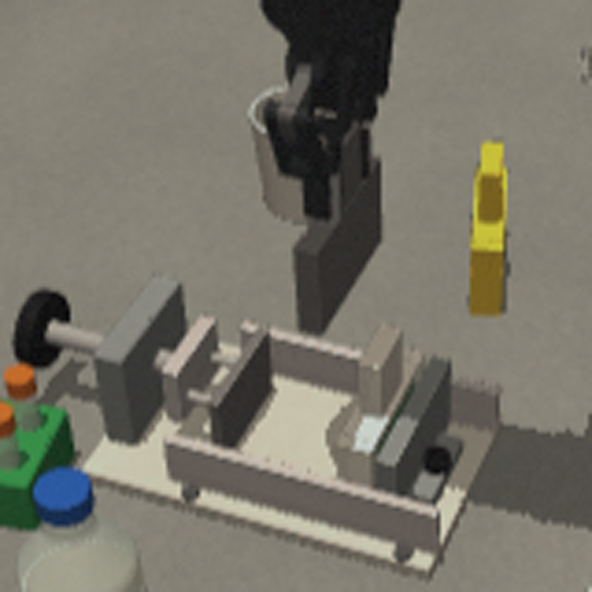

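```bash
python3 -m jog '[{"gripper":255,"translation":[0.0004,0.002,0.03],"rotation":[0,0,0]},{"gripper":255,"translation":[0.0004,0.002,0.06],"rotation":[0,0,0]},{"gripper":255,"translation":[0.0004,0.002,0.09],"rotation":[0,0,0.2]},{"gripper":255,"translation":[0.0004,0.002,0.12],"rotation":[0,0,0.2]},{"gripper":255,"translation":[0.0004,0.002,0.14],"rotation":[0,0,0.2]}]'; python3 -c "
from h import *
go([*ch(0,.048),.0595],9.4)"
```

```text
time_s: 11.25
position: [0.5765, -0.0132, 0.0704]
orientation: [-0.0, 0.763, -0.647, -0.001]
wrist_force: [0.1, -1.1, -0.8]
width: 0.0395
t 11.25 pos [ 0.5765 -0.0132  0.0704] F [ 0.1 -1.1 -0.8] w 0.0395 j [ 0.26  0.45 -0.3  -0.   -0.83 -0.09]
translation [ 0.0008 -0.0014  0.0109] rotation [0.  0.1 0. ]
```

```bash
python3 -m jog '[{"gripper":255,"translation":[0.0005,-0.0005,0.004],"rotation":[0,0,0]},{"gripper":255,"translation":[0.0005,-0.0005,0.008],"rotation":[0,0,0]},{"gripper":255,"translation":[0.0005,-0.0005,0.0105],"rotation":[0,0,0]},{"gripper":255,"translation":[0.0005,-0.0005,0.012],"rotation":[0,0,0]},{"gripper":255,"translation":[0.0005,-0.0005,0.012],"rotation":[0,0,0]}]'; python3 -c "
from h import *
go([*ch(0,.048),.0595],9.4)"
```

```text
time_s: 11.75
position: [0.5781, -0.0133, 0.0605]
orientation: [-0.001, 0.763, -0.646, 0.0]
wrist_force: [-1.1, 1.0, 4.0]
width: 0.0395
t 11.75 pos [ 0.5781 -0.0133  0.0605] F [-1.1  1.   4. ] w 0.0395 j [ 0.26  0.46 -0.3  -0.   -0.81 -0.09]
translation [0.0005 0.0001 0.001 ] rotation [-0.1  0.1  0. ]
```

Contact at a reported z of 0.0605, as predicted. Release and rise.

```bash
python3 -m jog '[{"gripper":0,"translation":[0,0,0],"rotation":[0,0,0]},{"gripper":0,"translation":[0,0,0],"rotation":[0,0,0]},{"gripper":0,"translation":[0,0,0],"rotation":[0,0,0]},{"gripper":0,"translation":[0,0,-0.03],"rotation":[0,0,0]},{"gripper":0,"translation":[0,0,-0.07],"rotation":[0,0,0]}]'; python3 -c "
from h import *
c=grab('scene','s12');go([.568,.2428,.125],-1.5)
cv2.imwrite('pics/s12c.png',cv2.resize(c['img'][100:260,160:320],None,fx=3.7,fy=3.7,interpolation=cv2.INTER_CUBIC))"
```

```text
time_s: 12.25
position: [0.5763, -0.0137, 0.129]
orientation: [0.001, 0.763, -0.647, -0.002]
wrist_force: [1.0, -0.1, -0.3]
width: 0.0853
t 12.3 pos [ 0.5819 -0.0134  0.1382] F [ 2.  -0.1  5.8] w 0.0857 j [ 0.26  0.37 -0.22  0.   -0.97 -0.09]
translation [-0.255  -0.0287  0.0133] rotation [-0.7  0.  11.1]
```

View pics/s12c.png

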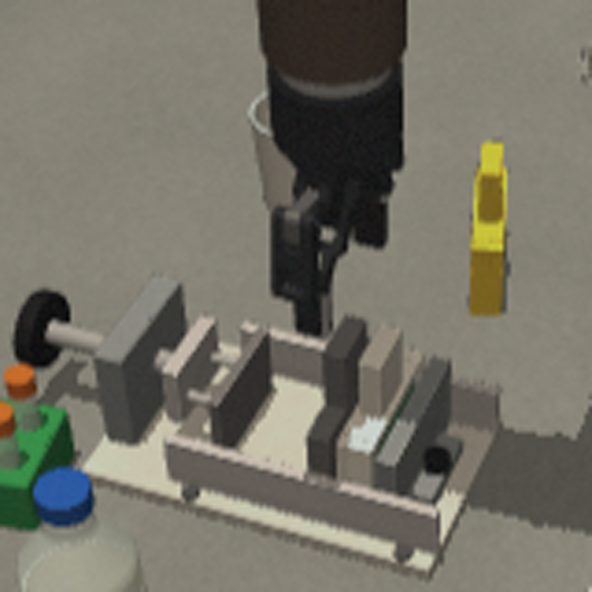

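The first spacer stands behind the cassette. Second spacer next, at (0.567, 0.243).

```bash
python3 -m jog '[{"gripper":0,"translation":[-0.045,-0.005,-0.005],"rotation":[0,0,4]},{"gripper":0,"translation":[-0.095,-0.01,-0.005],"rotation":[0,0,8]},{"gripper":0,"translation":[-0.145,-0.016,0],"rotation":[0,0,11]},{"gripper":0,"translation":[-0.195,-0.022,0.01],"rotation":[-0.6,0,11.1]},{"gripper":0,"translation":[-0.245,-0.0287,0.0133],"rotation":[-0.7,0,11.1]}]'; python3 -c "
from h import *
go([.5675,.243,.055],-1.5)"
```

```text
time_s: 12.8
position: [0.5691, 0.2319, 0.1245]
orientation: [-0.0, -0.697, 0.717, 0.0]
wrist_force: [0.2, -0.3, -0.9]
width: 0.0855
t 12.8 pos [0.5691 0.2319 0.1245] F [ 0.2 -0.3 -0.9] w 0.0855 j [ 0.65  0.44 -0.14 -0.   -0.99 -0.68]
translation [-0.0111  0.0019  0.0695] rotation [ 0.   0.  -0.1]
```

```bash
python3 -m jog '[{"gripper":0,"translation":[-0.0111,0.0019,0.01],"rotation":[0,0,-0.1]},{"gripper":0,"translation":[-0.0111,0.0019,0.03],"rotation":[0,0,-0.1]},{"gripper":0,"translation":[-0.0111,0.0019,0.05],"rotation":[0,0,-0.1]},{"gripper":0,"translation":[-0.0111,0.0019,0.0695],"rotation":[0,0,-0.1]},{"gripper":0,"translation":[-0.0111,0.0019,0.0695],"rotation":[0,0,-0.1]}]'; python3 -c "
from h import *
go([.5675,.243,.056],-1.5)
c=grab('scene','s13')
cv2.imwrite('pics/s13c.png',cv2.resize(c['img'][150:310,310:450],None,fx=4,fy=3.7,interpolation=cv2.INTER_CUBIC))"
```

```text
time_s: 13.3
position: [0.5654, 0.2413, 0.0517]
orientation: [-0.003, -0.698, 0.716, 0.001]
wrist_force: [-0.1, 0.9, -0.3]
width: 0.0853
t 13.3 pos [0.5654 0.2413 0.0517] F [-0.1  0.9 -0.3] w 0.0853 j [ 0.67  0.52 -0.21 -0.   -0.84 -0.69]
translation [-0.0017 -0.002  -0.0044] rotation [ 0.4 -0.2 -0. ]
```

View pics/s13c.png

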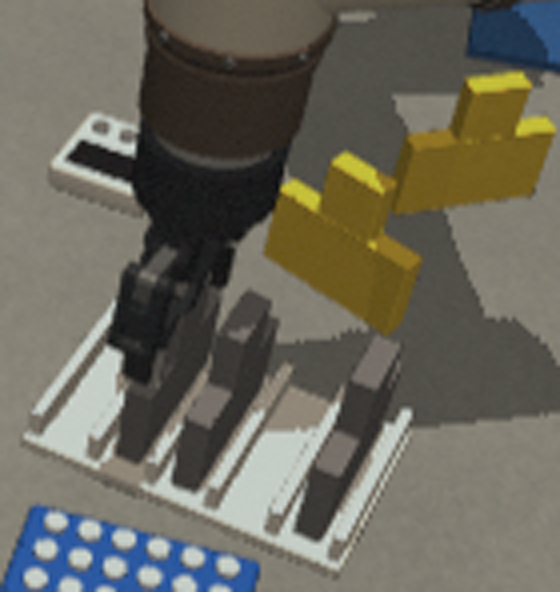

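The gripper straddles the second spacer's tab. Close.

```bash
python3 -m jog '[{"gripper":255,"translation":[-0.001,-0.002,-0.004],"rotation":[0.3,-0.1,0]},{"gripper":255,"translation":[-0.001,-0.002,-0.004],"rotation":[0.3,-0.1,0]},{"gripper":255,"translation":[-0.001,-0.002,-0.004],"rotation":[0.3,-0.1,0]},{"gripper":255,"translation":[-0.001,-0.002,-0.004],"rotation":[0.3,-0.1,0]},{"gripper":255,"translation":[-0.001,-0.002,-0.004],"rotation":[0.3,-0.1,0]}]' 50; python3 -c "
from h import *
go([.5675,.243,.056],-1.5)"
```

```text
time_s: 13.85
position: [0.5694, 0.2433, 0.0589]
orientation: [0.002, -0.698, 0.716, -0.001]
wrist_force: [-1.5, -0.1, 4.5]
width: 0.0396
t 13.85 pos [0.5694 0.2433 0.0589] F [-1.5 -0.1  4.5] w 0.0396 j [ 0.67  0.52 -0.2   0.   -0.85 -0.69]
translation [0.0003 0.0019 0.0029] rotation [-0.2  0.   0. ]
```

```bash
python3 -m jog '[{"gripper":255,"translation":[0,0,-0.03],"rotation":[0,0,0]},{"gripper":255,"translation":[0,0,-0.065],"rotation":[0,0,0]},{"gripper":255,"translation":[0,0,-0.1],"rotation":[0,0,0]},{"gripper":255,"translation":[0,0,-0.135],"rotation":[0,0,0]},{"gripper":255,"translation":[0,0,-0.155],"rotation":[0,0,0]}]'; python3 -c "
from h import *
go([*ch(0,.027),.213],9.4)"
```

```text
time_s: 14.35
position: [0.5695, 0.2436, 0.2169]
orientation: [0.004, -0.698, 0.716, -0.002]
wrist_force: [0.1, 0.7, -1.0]
width: 0.0394
t 14.35 pos [0.5695 0.2436 0.2169] F [ 0.1  0.7 -1. ] w 0.0394 j [ 0.67  0.37 -0.01  0.   -1.18 -0.69]
translation [ 0.2777 -0.0191  0.0032] rotation [ -0.4   0.1 -10.9]
```

```bash
python3 -m jog '[{"gripper":255,"translation":[0.035,-0.002,0.003],"rotation":[0,0,-2]},{"gripper":255,"translation":[0.08,-0.005,0.003],"rotation":[0,0,-5]},{"gripper":255,"translation":[0.128,-0.009,0.003],"rotation":[0,0,-8]},{"gripper":255,"translation":[0.176,-0.012,0.003],"rotation":[0,0,-10.9]},{"gripper":255,"translation":[0.224,-0.015,0.003],"rotation":[0,0,-10.9]}]'; python3 -c "
from h import *
go([*ch(0,.027),.213],9.4)"
```

```text
time_s: 14.85
position: [0.5781, 0.0177, 0.2128]
orientation: [-0.003, 0.763, -0.646, 0.002]
wrist_force: [0.5, -0.0, -1.8]
width: 0.0396
t 14.85 pos [0.5781 0.0177 0.2128] F [ 0.5 -0.  -1.8] w 0.0396 j [ 0.31  0.3  -0.12 -0.   -1.14 -0.14]
translation [ 0.052   0.0053 -0.0004] rotation [-0.4  0.1  0.1]
```

```bash
python3 -m jog '[{"gripper":255,"translation":[0.03,0.003,0],"rotation":[0,0,0]},{"gripper":255,"translation":[0.052,0.0058,0],"rotation":[0,0,0]},{"gripper":255,"translation":[0.052,0.0058,0],"rotation":[-0.4,0.1,0.1]},{"gripper":255,"translation":[0.052,0.0058,0],"rotation":[-0.4,0.1,0.1]},{"gripper":255,"translation":[0.052,0.0058,0],"rotation":[-0.4,0.1,0.1]}]'; python3 -c "
from h import *
c=grab('scene','s14');held('s14');go([*ch(0,.027),.0715],9.4)"
```

```text
time_s: 15.35
position: [0.5809, -0.0338, 0.2123]
orientation: [0.0, 0.763, -0.646, -0.0]
wrist_force: [0.3, 0.0, -0.1]
width: 0.0392
held n 158 x [-46.   49.1  52.5] y [20.  30.3 36.5] z 163.6
165 [-41.5  52.5] [19.8 36.6]
180 [47.7 52.4] [21.8 35. ]
195 [46.8 51.4] [20.1 34.8]
210 [-48.   52.4] [20.9 36.1]
t 15.4 pos [ 0.5809 -0.0336  0.2123] F [-0.5  0.2 -1.2] w 0.0395 j [ 0.22  0.31 -0.1  -0.   -1.15 -0.05]
translation [ 0.001  -0.0005  0.1408] rotation [0.  0.  0.1]
```

The spacer is centred in x and at y 20…36, clear of spacer 1, whose back face is at about 40. Lower it.

```bash
python3 -m jog '[{"gripper":255,"translation":[0.0005,0,0.03],"rotation":[0,0,0]},{"gripper":255,"translation":[0.0005,0,0.06],"rotation":[0,0,0]},{"gripper":255,"translation":[0.0005,0,0.09],"rotation":[0,0,0.1]},{"gripper":255,"translation":[0.0005,0,0.12],"rotation":[0,0,0.1]},{"gripper":255,"translation":[0.0005,0,0.14],"rotation":[0,0,0.1]}]'; python3 -m jog '[{"gripper":255,"translation":[0.0005,-0.0005,0.004],"rotation":[0,0,0]},{"gripper":255,"translation":[0.0005,-0.0005,0.008],"rotation":[0,0,0]},{"gripper":255,"translation":[0.0005,-0.0005,0.0105],"rotation":[0,0,0]},{"gripper":255,"translation":[0.0005,-0.0005,0.0115],"rotation":[0,0,0]},{"gripper":255,"translation":[0.0005,-0.0005,0.0115],"rotation":[0,0,0]}]'; python3 -c "
from h import *
go([*ch(0,.027),.0595],9.4)"
```

```text
time_s: 15.9
position: [0.5798, -0.033, 0.0702]
orientation: [0.001, 0.763, -0.646, -0.001]
wrist_force: [0.7, -0.9, -0.7]
width: 0.0395
time_s: 16.4
position: [0.5811, -0.0329, 0.061]
orientation: [0.0, 0.763, -0.646, -0.0]
wrist_force: [-2.1, 0.4, 6.1]
width: 0.0394
t 16.4 pos [ 0.5811 -0.0329  0.061 ] F [-2.1  0.4  6.1] w 0.0394 j [ 0.22  0.46 -0.29 -0.   -0.81 -0.05]
translation [ 0.0016 -0.0001  0.0015] rotation [0.  0.  0.1]
```

```bash
python3 -m jog '[{"gripper":0,"translation":[0,0,0],"rotation":[0,0,0]},{"gripper":0,"translation":[0,0,0],"rotation":[0,0,0]},{"gripper":0,"translation":[0,0,0],"rotation":[0,0,0]},{"gripper":0,"translation":[0,0,-0.03],"rotation":[0,0,0]},{"gripper":0,"translation":[0,0,-0.075],"rotation":[0,0,0]}]'; python3 -c "
from h import *
c=grab('scene','s15');go([*ch(0,-.215),.135],9.4)
cv2.imwrite('pics/s15c.png',cv2.resize(c['img'][100:260,160:320],None,fx=3.7,fy=3.7,interpolation=cv2.INTER_CUBIC))
c=load('top0');W=pts(c);x,y,z=chc(W)
i=c['img'].astype(int);g=((i[...,1]>i[...,2]+40)&(i[...,1]>i[...,0]+20)|((i[...,2]>150)&(i[...,0]<80)&(i[...,1]<140)&(z>60)))&(y<-50)&(y>-350)&(abs(x)<250)&(z>10)
print('tube rack x',x[g].min(),x[g].max(),'y',y[g].min(),y[g].max(),'z',z[g].max())
k=g&(y<-150);print(x[k].min())
k=(c['img'].max(-1)<60)&(z>30)&(z<95)&(abs(x)<40)&(y<-150)&(y>-230);print('knob',np.percentile(x[k],[1,99]),np.percentile(y[k],[1,5,50,95,99]),z[k].max())
"
```

```text
time_s: 16.9
position: [0.5791, -0.0333, 0.1338]
orientation: [0.003, 0.763, -0.646, -0.003]
wrist_force: [0.9, 0.1, 0.3]
width: 0.0857
t 16.95 pos [ 0.5855 -0.0333  0.1445] F [ 1.9 -0.2  7. ] w 0.0855 j [ 0.22  0.37 -0.2   0.   -0.99 -0.05]
translation [0.2425 0.0052 0.01  ] rotation [-0.6 -0.1  0.2]
tube rack x 54.70877885112209 150.0706691120779 y -286.26982021766025 -119.09932061487531 z 96.5404012410729
58.06774515520577
knob [-25.60054769  26.63710522] [-183.5706062  -182.52736063 -173.74480163 -170.95310914 -170.53085848] 88.0294532794697
```

View pics/s15c.png

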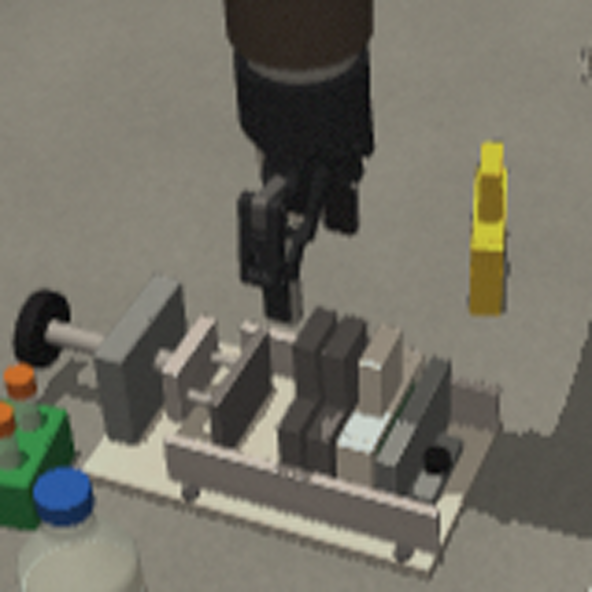

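Both spacers stand upright. For a trial push I'll close the gripper, go behind the knob at chamber y −220 and offset x −8 mm away from the tube rack. The tips will be at z ≈ 0.058 so the knuckles clear the tubes.

```bash
python3 -m jog '[{"gripper":255,"translation":[0.04,0.002,-0.01],"rotation":[0,0,0]},{"gripper":255,"translation":[0.085,0.005,-0.015],"rotation":[0,0,0]},{"gripper":255,"translation":[0.13,0.008,-0.015],"rotation":[0,0,0]},{"gripper":255,"translation":[0.178,0.011,-0.01],"rotation":[0,0,0]},{"gripper":255,"translation":[0.225,0.013,-0.01],"rotation":[0,0,0]}]'; python3 -c "
from h import *
go([*ch(-.008,-.222),.09],9.4)"
```

```text
time_s: 17.45
position: [0.61, -0.2589, 0.1543]
orientation: [-0.003, 0.764, -0.645, 0.004]
wrist_force: [1.0, 0.1, 0.0]
width: 0.0127
t 17.45 pos [ 0.61   -0.2589  0.1543] F [1.  0.1 0. ] w 0.0127 j [-0.16  0.49  0.02 -0.   -1.09  0.33]
translation [0.0227 0.0002 0.0644] rotation [-0.6 -0.1  0.2]
```

```bash
python3 -m jog '[{"gripper":255,"translation":[0.023,0,0],"rotation":[-0.3,0,0.2]},{"gripper":255,"translation":[0.023,0,0.01],"rotation":[-0.6,0,0.2]},{"gripper":255,"translation":[0.023,0,0.03],"rotation":[-0.6,0,0.2]},{"gripper":255,"translation":[0.023,0,0.05],"rotation":[-0.6,0,0.2]},{"gripper":255,"translation":[0.023,0,0.064],"rotation":[-0.6,0,0.2]}]'; python3 -c "
from h import *
go([*ch(-.008,-.222),.033],9.4);c=grab('scene','s16');t=grab('top','t16')
cv2.imwrite('pics/s16c.png',cv2.resize(c['img'][80:260,100:300],None,fx=3.3,fy=3.3,interpolation=cv2.INTER_CUBIC))
cv2.imwrite('pics/t16c.png',cv2.resize(t['img'][90:240,240:440],None,fx=4,fy=4,interpolation=cv2.INTER_CUBIC))"
```

```text
time_s: 17.95
position: [0.6138, -0.2807, 0.0883]
orientation: [0.001, 0.763, -0.646, -0.0]
wrist_force: [-0.0, 0.3, 0.1]
width: 0.0
t 17.95 pos [ 0.6138 -0.2807  0.0883] F [-0.   0.3  0.1] w 0.0 j [-0.19  0.57 -0.02  0.   -0.99  0.35]
translation [ 0.0007 -0.0005  0.0553] rotation [ 0.1 -0.   0.1]
```

View pics/s16c.png

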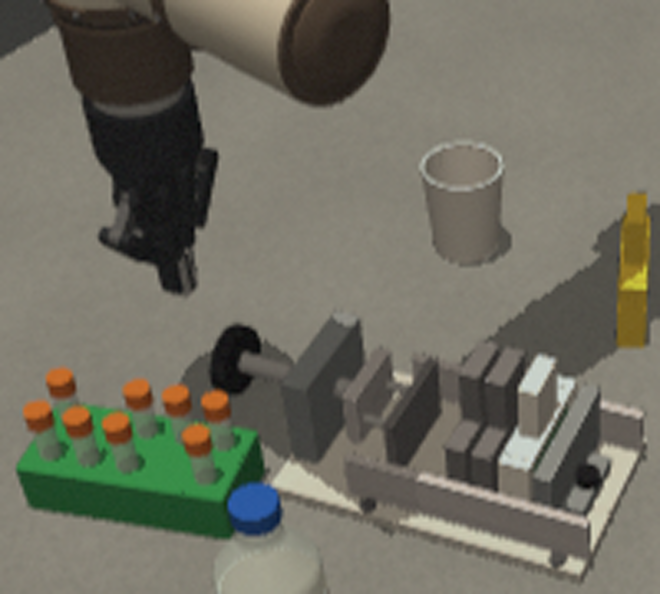

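View pics/t16c.png

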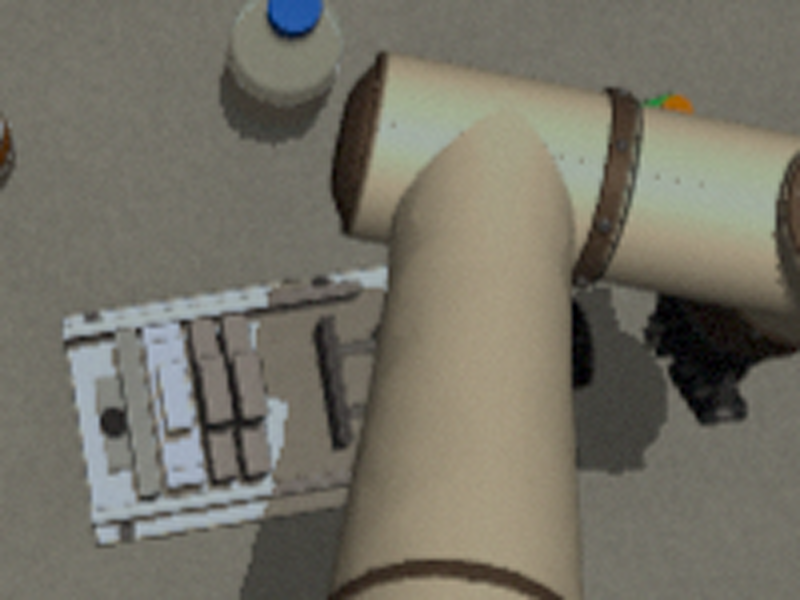

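The gripper is closed behind and above the knob, clear of the tubes, and the three parts stand upright in the chamber. Descend.

```bash
python3 -m jog '[{"gripper":255,"translation":[0,0,0.012],"rotation":[0,0,0]},{"gripper":255,"translation":[0,0,0.025],"rotation":[0,0,0]},{"gripper":255,"translation":[0,0,0.038],"rotation":[0,0,0]},{"gripper":255,"translation":[0,0,0.05],"rotation":[0,0,0]},{"gripper":255,"translation":[0,0,0.055],"rotation":[0,0,0]}]'; python3 -c "
from h import *
go([*ch(-.008,-.130),.033],9.4);c=grab('scene','s17')
cv2.imwrite('pics/s17c.png',cv2.resize(c['img'][80:260,100:300],None,fx=3.3,fy=3.3,interpolation=cv2.INTER_CUBIC))
W=pts(c);x,y,z=chc(W);m=(c['img'].max(-1)<60)&(abs(x)<70)&(y<-190)&(y>-260)&(z>25)&(z<70)
print(m.sum(),np.percentile(x[m],[1,99]),np.percentile(y[m],[1,50,99]),z[m].min())"
```

```text
time_s: 18.55
position: [0.6117, -0.2803, 0.0304]
orientation: [0.002, 0.763, -0.646, -0.003]
wrist_force: [-0.4, -0.2, 0.4]
width: -0.0005
t 18.55 pos [ 0.6117 -0.2803  0.0304] F [-0.4 -0.2  0.4] w -0.0005 j [-0.19  0.63 -0.07  0.   -0.88  0.35]
translation [-0.0904 -0.0024 -0.0025] rotation [0.4 0.1 0.1]
29 [-13.0422129   5.0946034] [-226.81189762 -214.41948342 -208.12402698] 55.17637833251184
```

View pics/s17c.png

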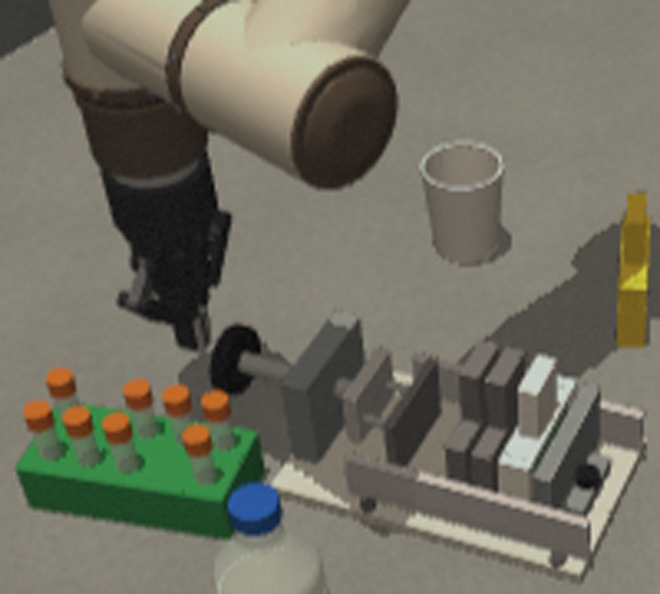

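The tips are at z ≈ 0.055, with their front about 22 mm behind the knob face. Push in stages, watching the force.

```bash
python3 -m jog '[{"gripper":255,"translation":[-0.015,-0.001,-0.0015],"rotation":[0,0,0]},{"gripper":255,"translation":[-0.03,-0.002,-0.002],"rotation":[0,0,0]},{"gripper":255,"translation":[-0.042,-0.002,-0.0025],"rotation":[0.2,0,0]},{"gripper":255,"translation":[-0.052,-0.0024,-0.0025],"rotation":[0.4,0,0]},{"gripper":255,"translation":[-0.06,-0.0024,-0.0025],"rotation":[0.4,0,0]}]'; python3 -m jog '[{"gripper":255,"translation":[-0.003,0,0],"rotation":[0,0,0]},{"gripper":255,"translation":[-0.006,0,0],"rotation":[0,0,0]},{"gripper":255,"translation":[-0.009,0,0],"rotation":[0,0,0]},{"gripper":255,"translation":[-0.012,0,0],"rotation":[0,0,0]},{"gripper":255,"translation":[-0.014,0,0],"rotation":[0,0,0]}]'; python3 -c "
from h import *
go([*ch(-.008,-.137),.033],9.4);c=grab('scene','s18')
cv2.imwrite('pics/s18c.png',cv2.resize(c['img'][80:260,100:300],None,fx=3.3,fy=3.3,interpolation=cv2.INTER_CUBIC))"
```

```text
time_s: 19.1
position: [0.604, -0.2201, 0.0331]
orientation: [-0.0, 0.763, -0.646, -0.0]
wrist_force: [0.2, -6.2, -4.6]
width: 0.0002
time_s: 19.6
position: [0.6018, -0.2067, 0.0333]
orientation: [-0.0, 0.763, -0.646, 0.001]
wrist_force: [1.1, -8.1, -6.0]
width: 0.0
t 19.6 pos [ 0.6018 -0.2067  0.0333] F [ 1.1 -8.1 -6. ] w 0.0 j [-0.08  0.57 -0.18  0.   -0.82  0.24]
translation [-0.0093 -0.0001  0.0003] rotation [-0.1 -0.1  0.1]
```

View pics/s18c.png

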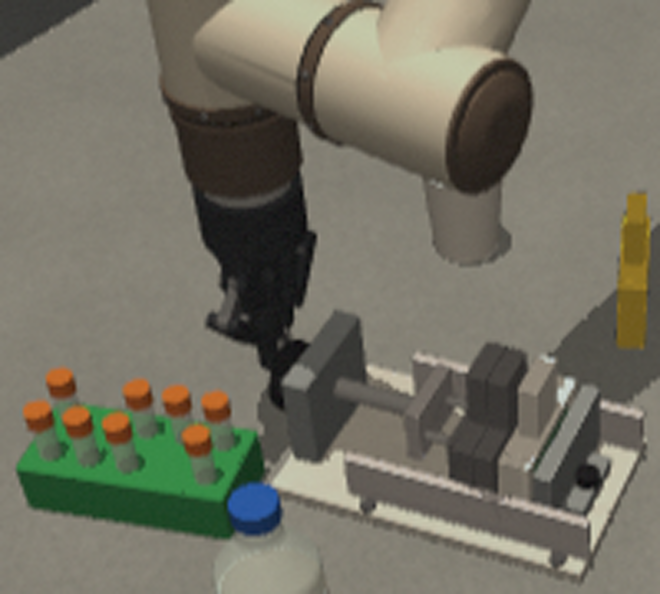

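```bash
python3 -m jog '[{"gripper":255,"translation":[-0.002,0,0],"rotation":[0,0,0]},{"gripper":255,"translation":[-0.004,0,0],"rotation":[0,0,0]},{"gripper":255,"translation":[-0.006,0,0],"rotation":[0,0,0]},{"gripper":255,"translation":[-0.008,0,0],"rotation":[0,0,0]},{"gripper":255,"translation":[-0.008,0,0],"rotation":[0,0,0]}]'; python3 -m jog '[{"gripper":255,"translation":[-0.001,0,0],"rotation":[0,0,0]},{"gripper":255,"translation":[-0.002,0,0],"rotation":[0,0,0]},{"gripper":255,"translation":[-0.003,0,0],"rotation":[0,0,0]},{"gripper":255,"translation":[-0.004,0,0],"rotation":[0,0,0]},{"gripper":255,"translation":[-0.004,0,0],"rotation":[0,0,0]}]';python3 -c "
from h import *
go([*ch(-.008,-.137),.033],9.4)"
```

```text
time_s: 20.15
position: [0.6006, -0.1997, 0.0333]
orientation: [0.0, 0.764, -0.646, 0.002]
wrist_force: [2.8, -9.8, -5.5]
width: 0.0005
time_s: 20.65
position: [0.6003, -0.1975, 0.0334]
orientation: [0.001, 0.764, -0.646, 0.003]
wrist_force: [3.3, -13.5, -7.6]
width: -0.0001
t 20.65 pos [ 0.6003 -0.1975  0.0334] F [  3.3 -13.5  -7.6] w -0.0001 j [-0.06  0.57 -0.19  0.01 -0.81  0.22]
translation [ 0.     -0.      0.0004] rotation [-0.2 -0.4  0.2]
```

```bash
python3 -m jog '[{"gripper":255,"translation":[-0.002,0,0],"rotation":[0,0,0]},{"gripper":255,"translation":[-0.003,0,0],"rotation":[0,0,0]},{"gripper":255,"translation":[-0.004,0,0],"rotation":[0,0,0]},{"gripper":255,"translation":[-0.004,0,0],"rotation":[0,0,0]},{"gripper":255,"translation":[-0.004,0,0],"rotation":[0,0,0]}]';python3 -c "
from h import *
go([*ch(-.008,-.137),.033],9.4);c=grab('scene','s19');t=grab('top','t19')
cv2.imwrite('pics/s19c.png',cv2.resize(c['img'][160:250,180:310],None,fx=6,fy=6,interpolation=cv2.INTER_CUBIC))
cv2.imwrite('pics/t19c.png',cv2.resize(t['img'][140:240,240:400],None,fx=5,fy=5,interpolation=cv2.INTER_CUBIC))"
```

```text
time_s: 21.15
position: [0.6004, -0.1973, 0.0334]
orientation: [0.002, 0.764, -0.646, 0.006]
wrist_force: [3.7, -19.6, -8.9]
width: 0.0005
t 21.15 pos [ 0.6004 -0.1973  0.0334] F [  3.7 -19.6  -8.9] w 0.0005 j [-0.06  0.56 -0.2   0.01 -0.8   0.21]
translation [0.0003 0.     0.0004] rotation [-0.3 -0.6  0.2]
```

View pics/s19c.png

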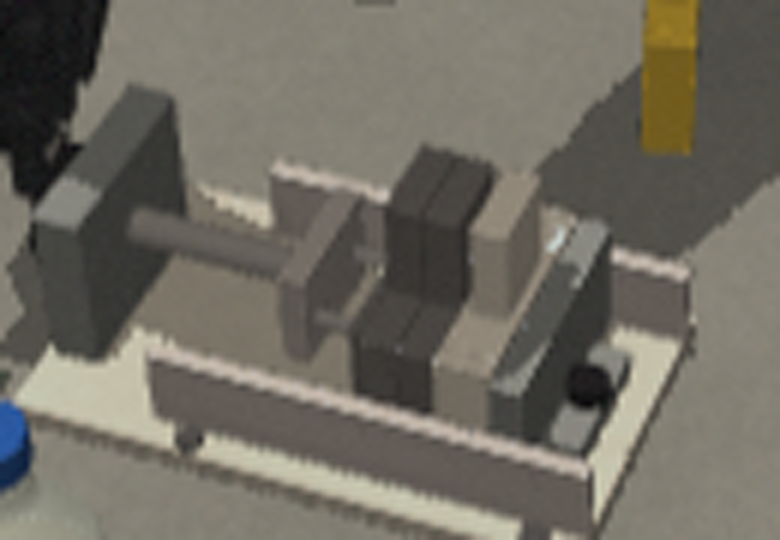

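View pics/t19c.png

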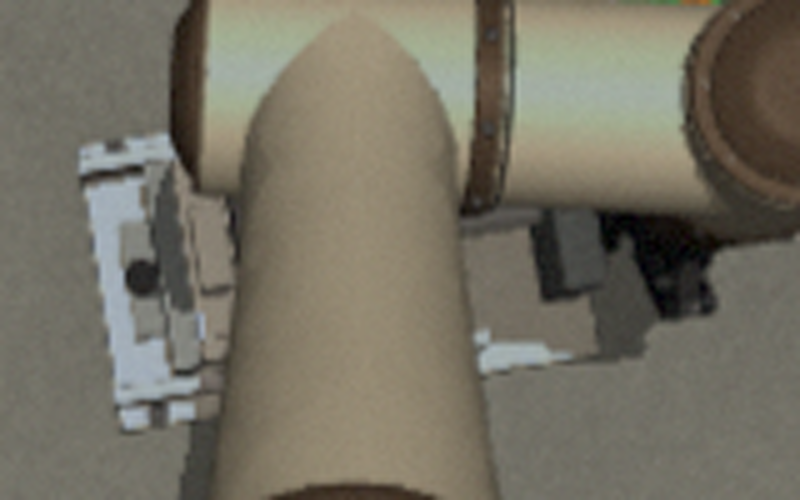

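The plunger is now against its hard stop, fully home: the force rose to 20 N with no more motion. I'll measure the foot's squeeze from the depth data.

```bash
cat >> h.py <<'E'
def prof(tag,x0,x1,z0,z1,y0=-110,y1=120):
    c=load(tag);W=pts(c);x,y,z=chc(W)
    m=(x>x0)&(x<x1)&(z>z0)&(z<z1)&(y>y0)&(y<y1)
    h,e=np.histogram(y[m],np.arange(y0,y1+1,1)); 
    print(tag,[x0,x1,z0,z1],' '.join(f'{int(a)}:{n}' for a,n in zip(e,h) if n))
E
python3 -c "
from h import *
for t in('scene0','s19'):
    prof(t,-20,25,75,82,-110,-5)   # carrier
    prof(t,-40,40,67,74,-40,60)
for x0,x1 in((22,35),(35,50)): prof('s19',x0,x1,73,82,-20,110)
prof('s17',22,50,73,82,-20,110)
prof('s19',-22,22,115,128,-20,110)
prof('s19',-50,50,69,76,80,110)
prof('scene0',-50,50,69,76,80,110)
"
```

```text
scene0 [-20, 25, 75, 82] -92:2 -91:10 -90:8 -89:3 -72:1 -71:4 -70:3 -69:6 -68:2 -67:6 -66:6 -65:3 -64:9 -63:3 -62:3 -61:6 -60:7 -59:3 -58:4 -57:1
scene0 [-40, 40, 67, 74] -33:5 -32:5 -31:10 -30:8 -29:10 -28:7 -27:9 -26:11 -25:13 -24:8
s19 [-20, 25, 75, 82] -92:1 -91:7 -90:10 -89:6 -11:2 -10:3 -9:9 -8:1 -7:9 -6:3
s19 [-40, 40, 67, 74] -11:2 -8:1 -7:1 -4:1 -3:1 -2:1 0:11 1:13 2:4 24:1 25:5 26:1 27:5 28:4 29:3 30:4 31:1 49:1
s19 [22, 35, 73, 82] -11:3 -9:2 -8:1 -7:3 -5:3 -4:2 -3:1 -2:4 0:3 1:1 2:1 30:2 34:1 35:2 36:1 37:3 38:1 39:1 40:2 41:1 42:1 43:3 44:2 45:2 47:2 48:2 49:4 51:1 52:2 53:2 54:1 55:2 56:1 57:1 58:2 60:4 61:1 62:3 63:3 64:1 66:2 67:2 68:2 69:1 70:1 71:1 72:1 73:2 74:1 75:2 76:3 77:3 78:1 79:1 80:2 81:2 83:2 84:1 85:2 86:1 87:1 88:3 89:2 92:3 94:2 95:1 96:2 98:2 99:1 100:1 101:1 102:1
s19 [35, 50, 73, 82] 34:1 35:2 36:4 37:4 38:1 39:2 40:3 41:2 42:3 43:2 45:4 46:2 47:2 48:3 49:1 50:3 51:1 52:3 53:1 54:2 55:3 56:1 57:3 58:1 60:3 61:2 62:2 63:2 64:2 65:2 66:3 67:1 68:3 69:2 70:3 71:2 72:2 73:4 74:2 75:2 76:3 77:1 78:2 79:2 80:4 81:2 82:2 83:3 84:2 85:1 86:2 87:1 88:4 89:3 9
[... 278 characters left out ...]
:5 69:2 70:6 71:2 72:6 73:3 74:3 75:3 76:4 77:1 78:6 79:2 80:6 81:3 82:5 83:2 84:5 85:7 89:2 90:1 91:2 92:3 93:3 94:2 95:2 96:2 97:1 98:3 99:3 100:3 101:2 102:2
s19 [-22, 22, 115, 128] 33:3 34:4 35:5 36:4 37:6 38:7 39:3 40:7 41:4 42:8 43:6 44:5 45:6 46:7 47:6 48:7 49:5 50:3 51:5 52:8 53:3 54:7 55:7 56:5 57:5 58:6 59:8 60:4 61:6 62:6 63:7 64:10 65:6 69:5 70:6 71:3 72:5 73:5 74:7 75:6 76:4 77:6 78:5 79:6 80:7 81:7 82:9 83:4 84:9 85:6
s19 [-50, 50, 69, 76] 80:2 81:1 82:1 83:2 87:3 88:15 89:13 90:14 91:8 92:13 93:10 94:13 95:13 96:16 97:9 98:15 99:15 100:8 101:10 102:20 103:9
scene0 [-50, 50, 69, 76] 88:3 89:10 90:9 91:11 92:11 93:11 94:14 95:10 96:12 97:7 98:14 99:10 100:12 101:12 102:16 103:11
```

Squeeze looks like only 2–3 mm, right at the lower limit. For a direct check I'll back off in ~1 mm steps and watch where the foot's 5 N preload drops out.

```bash
cat > r.py <<'E'
from h import *
s=read_state(); x,y,_=chc(np.array([s['position']])); f=s['wrist_force']; print('t',round(s['time_s'],2),'ych',y.round(2),'Fy',round(f[1]*np.cos(CY)-f[0]*np.sin(CY),2))
E
J() { :; }
python3 -m jog '[{"gripper":255,"translation":[-0.002,0,0],"rotation":[0,0,0]},{"gripper":255,"translation":[-0.002,0,0],"rotation":[0,0,0]},{"gripper":255,"translation":[-0.002,0,0],"rotation":[0,0,0]},{"gripper":255,"translation":[-0.002,0,0],"rotation":[0,0,0]},{"gripper":255,"translation":[-0.002,0,0],"rotation":[0,0,0]}]'>/dev/null; python3 r.py
python3 -m jog '[{"gripper":255,"translation":[-0.0005,0,0],"rotation":[0,0,0]},{"gripper":255,"translation":[-0.0005,0,0],"rotation":[0,0,0]},{"gripper":255,"translation":[-0.0005,0,0],"rotation":[0,0,0]},{"gripper":255,"translation":[-0.0005,0,0],"rotation":[0,0,0]},{"gripper":255,"translation":[-0.0005,0,0],"rotation":[0,0,0]}]'>/dev/null; python3 r.py
python3 -m jog '[{"gripper":255,"translation":[0.0003,0,0],"rotation":[0,0,0]},{"gripper":255,"translation":[0.0003,0,0],"rotation":[0,0,0]},{"gripper":255,"translation":[0.0003,0,0],"rotation":[0,0,0]},{"gripper":255,"translation":[0.0003,0,0],"rotation":[0,0,0]},{"gripper":255,"translation":[0.0003,0,0],"rotation":[0,0,0]}]'>/dev/null; python3 r.py
```

```text
t 21.75 ych [-136.94] Fy -14.99
t 22.25 ych [-138.23] Fy -12.8
t 22.75 ych [-139.83] Fy -10.92
```

```bash
python3 -m jog '[{"gripper":255,"translation":[-0.003,0,0],"rotation":[0,0,0]},{"gripper":255,"translation":[-0.003,0,0],"rotation":[0,0,0]},{"gripper":255,"translation":[-0.003,0,0],"rotation":[0,0,0]},{"gripper":255,"translation":[-0.003,0,0],"rotation":[0,0,0]},{"gripper":255,"translation":[-0.003,0,0],"rotation":[0,0,0]}]'>/dev/null; python3 r.py
python3 -m jog '[{"gripper":255,"translation":[0.0,0,0],"rotation":[0,0,0]},{"gripper":255,"translation":[0.0,0,0],"rotation":[0,0,0]},{"gripper":255,"translation":[0.0,0,0],"rotation":[0,0,0]},{"gripper":255,"translation":[0.0,0,0],"rotation":[0,0,0]},{"gripper":255,"translation":[0.0,0,0],"rotation":[0,0,0]}]'>/dev/null; python3 r.py
python3 -m jog '[{"gripper":255,"translation":[0.0,0,0],"rotation":[0,0,0]},{"gripper":255,"translation":[0.0,0,0],"rotation":[0,0,0]},{"gripper":255,"translation":[0.0,0,0],"rotation":[0,0,0]},{"gripper":255,"translation":[0.0,0,0],"rotation":[0,0,0]},{"gripper":255,"translation":[0.0,0,0],"rotation":[0,0,0]}]'>/dev/null; python3 r.py
python3 -m jog '[{"gripper":255,"translation":[0.002,0,0],"rotation":[0,0,0]},{"gripper":255,"translation":[0.002,0,0],"rotation":[0,0,0]},{"gripper":255,"translation":[0.002,0,0],"rotation":[0,0,0]},{"gripper":255,"translation":[0.002,0,0],"rotation":[0,0,0]},{"gripper":255,"translation":[0.002,0,0],"rotation":[0,0,0]}]'>/dev/null; python3 r.py
```

```text
t 23.25 ych [-138.55] Fy -13.02
t 23.75 ych [-140.01] Fy -12.41
t 24.25 ych [-140.31] Fy -8.88
t 24.75 ych [-142.54] Fy -7.71
```

Home is at −137.0 and the foot preload vanishes at about −140.1. With two spacers the squeeze is therefore about 3 mm (vision says 2.5–2.9), right on the limit and not reliably snug. A third gives about 19 mm, inside 3–20. I'll retract and fetch it.

```bash
python3 -m jog '[{"gripper":255,"translation":[0.012,0,0],"rotation":[0,0,0]},{"gripper":255,"translation":[0.027,0,0],"rotation":[0,0,0]},{"gripper":255,"translation":[0.045,0,0],"rotation":[0,0,0]},{"gripper":255,"translation":[0.065,0,0],"rotation":[0,0,0]},{"gripper":255,"translation":[0.08,0,0],"rotation":[0,0,0]}]'
python3 -m jog '[{"gripper":255,"translation":[0.002,0,-0.03],"rotation":[0,0,0]},{"gripper":255,"translation":[0.002,0,-0.07],"rotation":[0,0,0]},{"gripper":255,"translation":[0.002,0,-0.115],"rotation":[0,0,0]},{"gripper":0,"translation":[-0.03,0,-0.125],"rotation":[0,0,0]},{"gripper":0,"translation":[-0.075,0,-0.13],"rotation":[0,0,0]}]'
python3 -c "
from h import *
go([.5705,.2795,.15],-1.5)
c=grab('scene','s20')
cv2.imwrite('pics/s20c.png',cv2.resize(c['img'][80:260,100:300],None,fx=3.3,fy=3.3,interpolation=cv2.INTER_CUBIC))"
```

```text
time_s: 25.25
position: [0.6158, -0.2834, 0.0366]
orientation: [0.003, 0.764, -0.646, 0.015]
wrist_force: [-0.0, 0.1, 0.8]
width: 0.0002
time_s: 25.75
position: [0.6025, -0.2076, 0.1676]
orientation: [0.001, 0.762, -0.647, 0.017]
wrist_force: [-0.5, 0.6, -0.8]
width: 0.0283
t 25.75 pos [ 0.6025 -0.2076  0.1676] F [-0.5  0.6 -0.8] w 0.0283 j [-0.07  0.42 -0.06  0.03 -1.06  0.22]
translation [-0.4861 -0.0475  0.0048] rotation [-1.3 -1.5 10.9]
```

View pics/s20c.png

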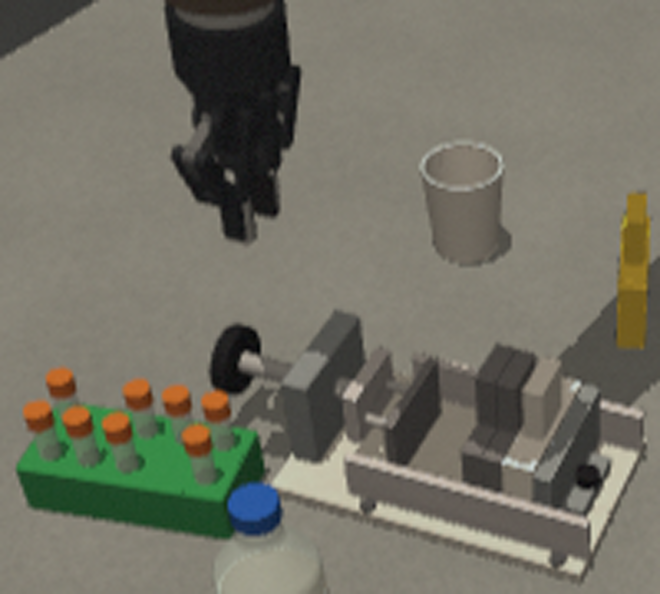

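The plunger has sprung back and the pack stands closed up at the stop. On to the third spacer, at (0.5705, 0.2795).

```bash
python3 -m jog '[{"gripper":0,"translation":[-0.05,-0.005,0],"rotation":[0,0,0]},{"gripper":0,"translation":[-0.1,-0.01,0],"rotation":[-0.5,-0.5,2]},{"gripper":0,"translation":[-0.15,-0.015,0],"rotation":[-1,-1,4]},{"gripper":0,"translation":[-0.2,-0.02,0],"rotation":[-1.3,-1.5,6]},{"gripper":0,"translation":[-0.25,-0.025,0],"rotation":[-1.3,-1.5,8]}]'
python3 -c "
from h import *
go([.5705,.2795,.14],-1.5)"
```

```text
time_s: 26.3
position: [0.5842, 0.0448, 0.1624]
orientation: [-0.001, 0.717, -0.697, -0.002]
wrist_force: [1.4, 0.2, 0.1]
width: 0.0854
t 26.3 pos [0.5842 0.0448 0.1624] F [1.4 0.2 0.1] w 0.0854 j [ 0.35  0.36 -0.16 -0.   -1.05 -0.32]
translation [-0.2349  0.0072  0.0232] rotation [0.1 0.2 3.1]
```

```bash
python3 -m jog '[{"gripper":0,"translation":[-0.05,0.001,0],"rotation":[0,0,2]},{"gripper":0,"translation":[-0.1,0.003,0.005],"rotation":[0,0,3.1]},{"gripper":0,"translation":[-0.15,0.005,0.01],"rotation":[0,0,3.1]},{"gripper":0,"translation":[-0.2,0.0065,0.02],"rotation":[0,0,3.1]},{"gripper":0,"translation":[-0.235,0.0072,0.025],"rotation":[0,0,3.1]}]'
python3 -c "
from h import *
go([.5705,.2795,.055],-1.5)"
```

```text
time_s: 26.8
position: [0.5701, 0.2823, 0.1381]
orientation: [0.001, -0.698, 0.716, 0.002]
wrist_force: [-0.2, -0.2, -1.4]
width: 0.085
t 26.8 pos [0.5701 0.2823 0.1381] F [-0.2 -0.2 -1.4] w 0.085 j [ 0.71  0.46 -0.07 -0.01 -1.04 -0.73]
translation [ 0.0032 -0.0006  0.0831] rotation [0.1 0.3 0. ]
```

```bash
python3 -m jog '[{"gripper":0,"translation":[0.003,-0.0006,0.02],"rotation":[0,0.3,0]},{"gripper":0,"translation":[0.003,-0.0006,0.04],"rotation":[0,0.3,0]},{"gripper":0,"translation":[0.003,-0.0006,0.06],"rotation":[0,0.3,0]},{"gripper":0,"translation":[0.003,-0.0006,0.08],"rotation":[0,0.3,0]},{"gripper":0,"translation":[0.003,-0.0006,0.0815],"rotation":[0,0.3,0]}]'; python3 -c "
from h import *
go([.5705,.2795,.0565],-1.5)
c=grab('scene','s21')
cv2.imwrite('pics/s21c.png',cv2.resize(c['img'][150:310,310:450],None,fx=4,fy=3.7,interpolation=cv2.INTER_CUBIC))"
```

```text
time_s: 27.3
position: [0.5692, 0.2786, 0.054]
orientation: [-0.004, -0.698, 0.716, 0.001]
wrist_force: [-0.2, 0.0, 0.5]
width: 0.0856
t 27.3 pos [0.5692 0.2786 0.054 ] F [-0.2  0.   0.5] w 0.0856 j [ 0.71  0.55 -0.16 -0.   -0.87 -0.73]
translation [-0.0009 -0.0013 -0.0025] rotation [ 0.4 -0.2  0. ]
```

View pics/s21c.png

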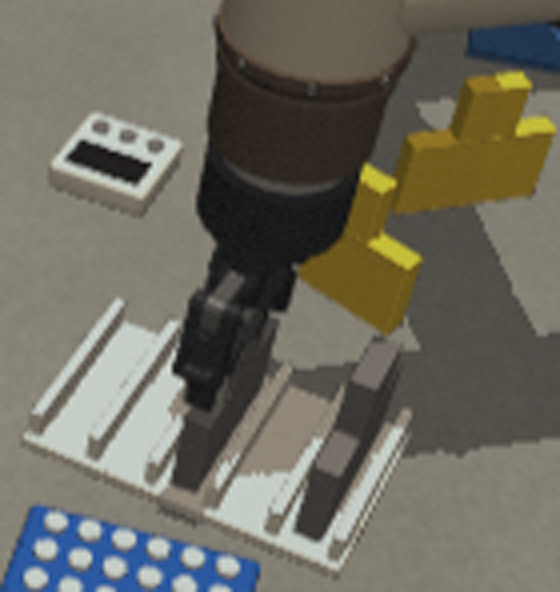

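The fingers straddle the third spacer's tab. Close and lift.

```bash
python3 -m jog '[{"gripper":255,"translation":[-0.001,-0.001,-0.0025],"rotation":[0.3,-0.1,0]},{"gripper":255,"translation":[-0.001,-0.001,-0.0025],"rotation":[0.3,-0.1,0]},{"gripper":255,"translation":[-0.001,-0.001,-0.0025],"rotation":[0.3,-0.1,0]},{"gripper":255,"translation":[-0.001,-0.001,-0.0025],"rotation":[0.3,-0.1,0]},{"gripper":255,"translation":[-0.001,-0.001,-0.0025],"rotation":[0.3,-0.1,0]}]' 50;  python3 -m jog '[{"gripper":255,"translation":[0,0,-0.03],"rotation":[0,0,0]},{"gripper":255,"translation":[0,0,-0.065],"rotation":[0,0,0]},{"gripper":255,"translation":[0,0,-0.1],"rotation":[0,0,0]},{"gripper":255,"translation":[0,0,-0.135],"rotation":[0,0,0]},{"gripper":255,"translation":[0,0,-0.155],"rotation":[0,0,0]}]'; python3 -c "
from h import *
go([*ch(0,.013),.213],9.4)"
```

```text
time_s: 27.85
position: [0.5719, 0.2806, 0.0594]
orientation: [0.001, -0.698, 0.716, -0.001]
wrist_force: [0.5, 0.4, 5.1]
width: 0.0395
time_s: 28.35
position: [0.5721, 0.2809, 0.2175]
orientation: [0.003, -0.698, 0.716, -0.001]
wrist_force: [0.7, -0.4, -0.9]
width: 0.0394
t 28.35 pos [0.5721 0.2809 0.2175] F [ 0.7 -0.4 -0.9] w 0.0394 j [ 0.71  0.4   0.04  0.   -1.2  -0.74]
translation [ 0.3288 -0.0199  0.0036] rotation [ -0.4   0.1 -10.8]
```

```bash
python3 -m jog '[{"gripper":255,"translation":[0.035,-0.002,0.003],"rotation":[0,0,-2]},{"gripper":255,"translation":[0.08,-0.005,0.003],"rotation":[0,0,-5]},{"gripper":255,"translation":[0.128,-0.008,0.003],"rotation":[0,0,-8]},{"gripper":255,"translation":[0.176,-0.011,0.003],"rotation":[0,0,-10.8]},{"gripper":255,"translation":[0.224,-0.014,0.003],"rotation":[0,0,-10.8]}]'; python3 -c "
from h import *
go([*ch(0,.013),.213],9.4)"
```

```text
time_s: 28.85
position: [0.5798, 0.0549, 0.2135]
orientation: [-0.003, 0.763, -0.647, 0.001]
wrist_force: [1.3, -0.9, -0.8]
width: 0.0396
t 28.85 pos [0.5798 0.0549 0.2135] F [ 1.3 -0.9 -0.8] w 0.0396 j [ 0.37  0.31 -0.11 -0.   -1.15 -0.21]
translation [0.1025 0.0129 0.0002] rotation [-0.3  0.1  0. ]
```

```bash
python3 -m jog '[{"gripper":255,"translation":[0.04,0.005,0],"rotation":[0,0,0]},{"gripper":255,"translation":[0.08,0.01,0],"rotation":[0,0,0]},{"gripper":255,"translation":[0.1025,0.0135,0],"rotation":[-0.3,0.1,0]},{"gripper":255,"translation":[0.1025,0.0135,0],"rotation":[-0.3,0.1,0]},{"gripper":255,"translation":[0.1025,0.0135,0],"rotation":[-0.3,0.1,0]}]'; python3 -c "
from h import *
c=grab('scene','s22');held('s22');go([*ch(0,.013),.073],9.4)
prof('s22',-22,22,115,128,-20,110)"
```

```text
time_s: 29.35
position: [0.5829, -0.0487, 0.2127]
orientation: [-0.0, 0.762, -0.647, -0.0]
wrist_force: [0.5, 0.2, -0.6]
width: 0.0394
held n 170 x [-49.4  48.4  51.6] y [ 3.7 14.2 20.4] z 163.2
165 [-48.3  51.8] [ 4.3 20.5]
180 [-51.5  51.3] [ 4.7 19.9]
195 [-49.2  50.9] [ 3.2 19.2]
210 [46.7 50.6] [ 4.7 19.1]
t 29.4 pos [ 0.583  -0.048   0.2128] F [-0.7  0.5 -0.6] w 0.0394 j [ 0.19  0.32 -0.1  -0.   -1.16 -0.03]
translation [ 0.0005 -0.0007  0.1398] rotation [-0.  0.  0.]
s22 [-22, 22, 115, 128] 34:5 35:8 36:4 37:4 38:7 39:5 40:7 41:5 42:11 43:2 44:5 45:5 46:5 47:12 48:4 49:5 50:4 51:8 52:3 53:8 54:4 55:6 56:5 57:5 58:4 59:9 60:4 61:5 62:8 63:2 64:13 65:5 66:1 69:2 70:8 71:3 72:5 73:7 74:7 75:7 76:4 77:6 78:6 79:7 80:4 81:9 82:4 83:9 84:9 85:6
```

Position is good: y 4–20, between the foot at −24 and the pack at 34. Lower it.

```bash
python3 -m jog '[{"gripper":255,"translation":[0.0005,-0.0005,0.03],"rotation":[0,0,0]},{"gripper":255,"translation":[0.0005,-0.0005,0.06],"rotation":[0,0,0]},{"gripper":255,"translation":[0.0005,-0.0005,0.09],"rotation":[0,0,0]},{"gripper":255,"translation":[0.0005,-0.0005,0.12],"rotation":[0,0,0]},{"gripper":255,"translation":[0.0005,-0.0005,0.14],"rotation":[0,0,0]}]'; python3 -m jog '[{"gripper":255,"translation":[0,0,0.004],"rotation":[0,0,0]},{"gripper":255,"translation":[0,0,0.007],"rotation":[0,0,0]},{"gripper":255,"translation":[0,0,0.0095],"rotation":[0,0,0]},{"gripper":255,"translation":[0,0,0.011],"rotation":[0,0,0]},{"gripper":255,"translation":[0,0,0.011],"rotation":[0,0,0]}]'; python3 -c "
from h import *
go([*ch(0,.013),.0595],9.4)"
```

```text
time_s: 29.9
position: [0.5824, -0.0469, 0.0705]
orientation: [0.001, 0.763, -0.646, -0.001]
wrist_force: [-0.1, -0.8, -1.0]
width: 0.0395
time_s: 30.4
position: [0.5834, -0.0465, 0.0614]
orientation: [-0.0, 0.764, -0.646, -0.0]
wrist_force: [-1.4, 1.8, 3.6]
width: 0.0393
t 30.4 pos [ 0.5834 -0.0465  0.0614] F [-1.4  1.8  3.6] w 0.0393 j [ 0.2   0.47 -0.28 -0.   -0.82 -0.03]
translation [ 0.0018 -0.0001  0.0019] rotation [-0.   0.1  0.2]
```

```bash
python3 -m jog '[{"gripper":0,"translation":[0,0,0],"rotation":[0,0,0]},{"gripper":0,"translation":[0,0,0],"rotation":[0,0,0]},{"gripper":0,"translation":[0,0,0],"rotation":[0,0,0]},{"gripper":0,"translation":[0,0,-0.03],"rotation":[0,0,0]},{"gripper":0,"translation":[0,0,-0.075],"rotation":[0,0,0]}]'; python3 -c "
from h import *
go([*ch(-.008,-.224),.155],9.4)
c=grab('scene','s23')
cv2.imwrite('pics/s23c.png',cv2.resize(c['img'][100:260,160:320],None,fx=3.7,fy=3.7,interpolation=cv2.INTER_CUBIC))"
```

```text
time_s: 30.9
position: [0.5811, -0.0469, 0.1341]
orientation: [0.002, 0.763, -0.646, -0.003]
wrist_force: [1.6, 0.4, 0.5]
width: 0.0852
t 30.9 pos [ 0.5811 -0.0469  0.1341] F [1.6 0.4 0.5] w 0.0852 j [ 0.2   0.39 -0.2  -0.   -0.99 -0.03]
translation [ 0.2387  0.0063 -0.0212] rotation [0.4 0.1 0.1]
```

View pics/s23c.png

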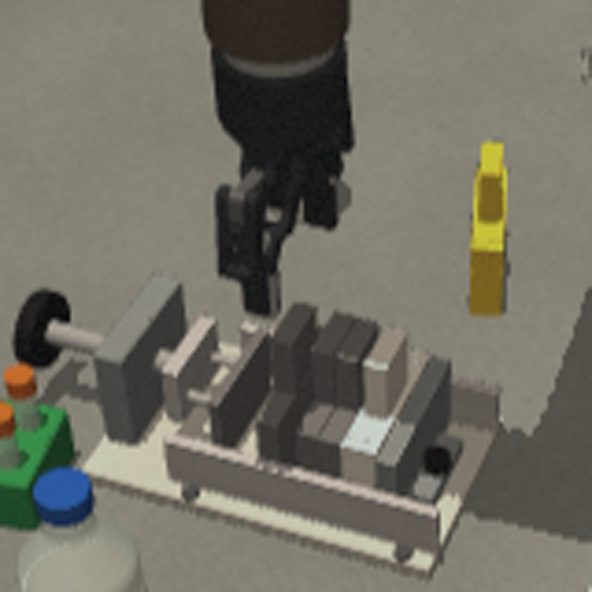

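The third spacer stands upright behind the others. Now go behind the knob for the final push.

```bash
python3 -m jog '[{"gripper":255,"translation":[0.04,0.001,-0.02],"rotation":[0,0,0]},{"gripper":255,"translation":[0.085,0.002,-0.025],"rotation":[0,0,0]},{"gripper":255,"translation":[0.133,0.004,-0.025],"rotation":[0.4,0.1,0]},{"gripper":255,"translation":[0.181,0.005,-0.022],"rotation":[0.4,0.1,0.1]},{"gripper":255,"translation":[0.228,0.0063,-0.0212],"rotation":[0.4,0.1,0.1]}]'; python3 -c "
from h import *
go([*ch(-.008,-.224),.085],9.4)"
```

```text
time_s: 31.45
position: [0.6194, -0.2747, 0.1662]
orientation: [-0.006, 0.764, -0.646, 0.007]
wrist_force: [0.6, 1.3, 0.1]
width: 0.0122
t 31.45 pos [ 0.6194 -0.2747  0.1662] F [0.6 1.3 0.1] w 0.0122 j [-0.18  0.5   0.07 -0.   -1.12  0.35]
translation [0.0075 0.0077 0.0811] rotation [-1.1 -0.2  0.2]
```

```bash
python3 -m jog '[{"gripper":255,"translation":[0.0075,0.006,0.015],"rotation":[-0.6,-0.2,0.2]},{"gripper":255,"translation":[0.0075,0.0077,0.03],"rotation":[-1.1,-0.2,0.2]},{"gripper":255,"translation":[0.0075,0.0077,0.05],"rotation":[-1.1,-0.2,0.2]},{"gripper":255,"translation":[0.0075,0.0077,0.07],"rotation":[-1.1,-0.2,0.2]},{"gripper":255,"translation":[0.0075,0.0077,0.08],"rotation":[-1.1,-0.2,0.2]}]'; python3 -m jog '[{"gripper":255,"translation":[0.001,0,0.012],"rotation":[0,0,0]},{"gripper":255,"translation":[0.001,0,0.025],"rotation":[0,0,0]},{"gripper":255,"translation":[0.001,0,0.037],"rotation":[0,0,0]},{"gripper":255,"translation":[0.001,0,0.048],"rotation":[0,0,0]},{"gripper":255,"translation":[0.001,0,0.05],"rotation":[0,0,0]}]'; python3 -c "
from h import *
go([*ch(-.008,-.137),.033],9.4)"; python3 r.py
```

```text
time_s: 31.95
position: [0.613, -0.2812, 0.0831]
orientation: [0.001, 0.763, -0.646, -0.002]
wrist_force: [0.2, -0.3, -0.1]
width: -0.0002
time_s: 32.45
position: [0.612, -0.2818, 0.0312]
orientation: [0.002, 0.763, -0.646, -0.004]
wrist_force: [0.1, 0.4, -0.9]
width: -0.0001
t 32.45 pos [ 0.612  -0.2818  0.0312] F [ 0.1  0.4 -0.9] w -0.0001 j [-0.19  0.63 -0.06 -0.   -0.88  0.36]
translation [-0.085  -0.0024 -0.0015] rotation [0.4 0.2 0. ]
t 32.45 ych [-221.98] Fy 0.37
```

```bash
python3 -m jog '[{"gripper":255,"translation":[-0.015,-0.001,-0.001],"rotation":[0,0,0]},{"gripper":255,"translation":[-0.028,-0.002,-0.0015],"rotation":[0.2,0,0]},{"gripper":255,"translation":[-0.038,-0.0024,-0.0015],"rotation":[0.4,0.2,0]},{"gripper":255,"translation":[-0.046,-0.0024,-0.0015],"rotation":[0.4,0.2,0]},{"gripper":255,"translation":[-0.054,-0.0024,-0.0015],"rotation":[0.4,0.2,0]}]'; python3 r.py;  python3 -m jog '[{"gripper":255,"translation":[-0.004,0,0],"rotation":[0,0,0]},{"gripper":255,"translation":[-0.008,0,0],"rotation":[0,0,0]},{"gripper":255,"translation":[-0.012,0,0],"rotation":[0,0,0]},{"gripper":255,"translation":[-0.016,0,0],"rotation":[0,0,0]},{"gripper":255,"translation":[-0.018,0,0],"rotation":[0,0,0]}]'; python3 r.py; python3 -c "
from h import *
go([*ch(-.008,-.137),.033],9.4)"
```

```text
time_s: 32.95
position: [0.6054, -0.228, 0.0333]
orientation: [0.0, 0.763, -0.646, 0.0]
wrist_force: [0.8, -6.7, -2.9]
width: -0.0005
t 32.95 ych [-167.84] Fy -6.72
time_s: 33.45
position: [0.6028, -0.2118, 0.0334]
orientation: [0.001, 0.763, -0.646, 0.002]
wrist_force: [1.3, -12.6, -5.9]
width: 0.0001
t 33.45 ych [-151.45] Fy -12.66
t 33.45 pos [ 0.6028 -0.2118  0.0334] F [  1.3 -12.6  -5.9] w 0.0001 j [-0.08  0.58 -0.17  0.   -0.82  0.25]
translation [-0.0144  0.0001  0.0004] rotation [-0.1 -0.2  0.1]
```

```bash
python3 r.py; python3 -m jog '[{"gripper":255,"translation":[-0.004,0,0],"rotation":[0,0,0]},{"gripper":255,"translation":[-0.007,0,0],"rotation":[0,0,0]},{"gripper":255,"translation":[-0.01,0,0],"rotation":[0,0,0]},{"gripper":255,"translation":[-0.013,0,0],"rotation":[0,0,0]},{"gripper":255,"translation":[-0.015,0,0],"rotation":[0,0,0]}]'; python3 r.py; python3 -m jog '[{"gripper":255,"translation":[-0.002,0,0],"rotation":[0,0.3,0]},{"gripper":255,"translation":[-0.004,0,0],"rotation":[0,0.3,0]},{"gripper":255,"translation":[-0.006,0,0],"rotation":[0,0.3,0]},{"gripper":255,"translation":[-0.007,0,0],"rotation":[0,0.3,0]},{"gripper":255,"translation":[-0.007,0,0],"rotation":[0,0.3,0]}]'; python3 r.py
```

```text
t 33.45 ych [-151.45] Fy -12.66
time_s: 33.95
position: [0.6009, -0.1999, 0.0335]
orientation: [0.002, 0.763, -0.646, 0.004]
wrist_force: [2.9, -18.0, -7.7]
width: -0.0002
t 33.95 ych [-139.37] Fy -18.27
time_s: 34.45
position: [0.6006, -0.1976, 0.0337]
orientation: [0.005, 0.763, -0.646, 0.009]
wrist_force: [2.4, -22.0, -8.0]
width: -0.0002
t 34.45 ych [-137.02] Fy -22.05
```

It reached −137.0, the same home position as in the trial. One more slight press to confirm the hard stop, then measure in the picture.

```bash
python3 -m jog '[{"gripper":255,"translation":[-0.004,0,0],"rotation":[0,0.6,0]},{"gripper":255,"translation":[-0.007,0,0],"rotation":[0,0.6,0]},{"gripper":255,"translation":[-0.009,0,0],"rotation":[0,0.6,0]},{"gripper":255,"translation":[-0.009,0,0],"rotation":[0,0.6,0]},{"gripper":255,"translation":[-0.009,0,0],"rotation":[0,0.6,0]}]'; python3 r.py; python3 -c "
from h import *
c=grab('scene','s24')
cv2.imwrite('pics/s24c.png',cv2.resize(c['img'][160:250,180:310],None,fx=6,fy=6,interpolation=cv2.INTER_CUBIC))
prof('s24',-20,25,75,82,-110,12);prof('s19',-20,25,75,82,-110,12)
prof('s24',-22,22,115,128,-20,110);prof('s24',-40,40,66,74,-12,30)"
```

```text
time_s: 34.95
position: [0.6008, -0.198, 0.034]
orientation: [0.01, 0.763, -0.647, 0.017]
wrist_force: [7.4, -41.0, -12.8]
width: 0.0003
t 34.95 ych [-137.46] Fy -41.62
s24 [-20, 25, 75, 82] -93:1 -91:8 -90:10 -89:2 -88:1 -11:1 -10:4 -9:3 -8:6 -7:6 -6:4 -5:6 -4:5 -3:6 -2:7 -1:4 0:6 1:5 2:2
s19 [-20, 25, 75, 82] -92:1 -91:7 -90:10 -89:6 -11:2 -10:3 -9:9 -8:1 -7:9 -6:3 -5:6 -4:7 -3:3 -2:5 -1:6 0:6 1:8 2:2
s24 [-22, 22, 115, 128] 17:3 18:3 19:5 20:6 21:6 22:6 23:7 24:6 25:4 26:5 27:7 28:6 29:3 30:8 31:10 32:5 33:5 34:6 35:3 36:6 37:7 38:5 39:2 40:5 41:6 42:6 43:6 44:6 45:9 46:6 47:6 48:5 49:3 50:8 51:8 52:2 53:8 54:4 55:5 56:4 57:6 58:6 59:6 60:7 61:4 62:6 63:10 64:9 65:6 68:1 69:4 70:2 71:8 72:6 73:4 74:5 75:7 76:2 77:10 78:4 79:5 80:5 81:6 82:7 83:7 84:11 85:6
s24 [-40, 40, 66, 74] -10:2 -8:1 -5:2 -4:1 -3:1 -2:2 0:6 1:12 2:3 9:5 10:3 11:1 12:5 13:4
```

View pics/s24c.png

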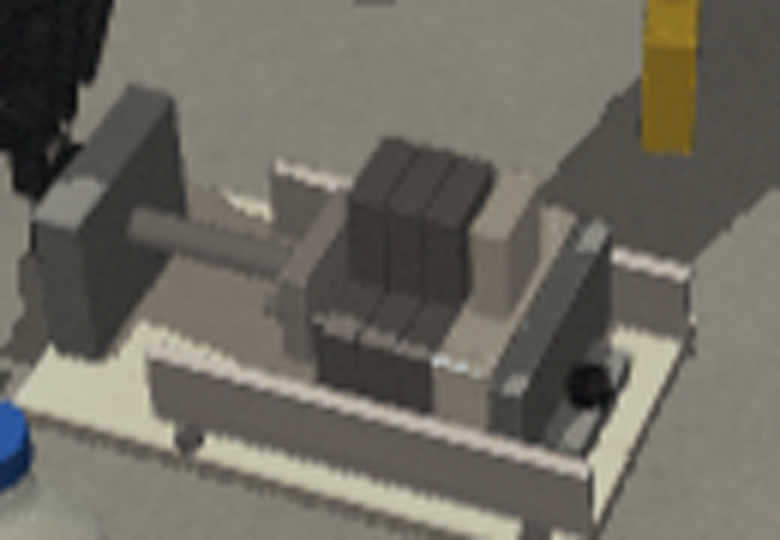

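The carrier is at the same home position as in the trial (−11…+2). The foot's back edge is at about 9 against 27 free, so it is squeezed about 18–19 mm and not solid, and the pack is closed up on the stop. My last press reached 41 N at the fingers, which was more than intended, so I'm backing off now.

```bash
python3 -m jog '[{"gripper":255,"translation":[0.006,0,0],"rotation":[0,0,0]},{"gripper":255,"translation":[0.02,0,0],"rotation":[0,0,0]},{"gripper":255,"translation":[0.04,0,0],"rotation":[0,0,0]},{"gripper":255,"translation":[0.065,0,0],"rotation":[0,0,0]},{"gripper":255,"translation":[0.088,0,0],"rotation":[0,0,0]}]'; python3 -m jog '[{"gripper":255,"translation":[0.005,0,0],"rotation":[0,0,0]},{"gripper":255,"translation":[0.005,0,-0.03],"rotation":[0,0,0]},{"gripper":255,"translation":[0.005,0,-0.07],"rotation":[0,0,0]},{"gripper":255,"translation":[0.005,0,-0.11],"rotation":[0,0,0]},{"gripper":255,"translation":[0.005,0,-0.15],"rotation":[0,0,0]}]'; python3 -c "
from h import *
c=grab('scene','s25');t=grab('top','t25')
prof('s25',-22,22,115,128,-40,110);prof('s25',-40,40,67,74,-60,12);prof('s25',-50,50,69,76,86,110)
prof('t25',-22,22,115,128,-40,110)"; python3 r.py
```

```text
time_s: 35.5
position: [0.6157, -0.2846, 0.0382]
orientation: [0.01, 0.763, -0.646, 0.018]
wrist_force: [-0.2, 0.4, 1.4]
width: 0.0001
time_s: 36.0
position: [0.6142, -0.2823, 0.1904]
orientation: [0.009, 0.763, -0.646, 0.018]
wrist_force: [0.8, -0.7, 0.2]
width: 0.0003
s25 [-22, 22, 115, 128] 17:1 18:5 19:5 20:4 21:5 22:8 23:7 24:5 25:7 26:2 27:6 28:7 29:6 30:6 31:9 32:2 33:5 34:5 35:4 36:5 37:8 38:5 39:4 40:7 41:6 42:7 43:6 44:4 45:4 46:8 47:4 48:5 49:6 50:5 51:8 52:6 53:5 54:3 55:6 56:5 57:7 58:5 59:4 60:8 61:3 62:8 63:8 64:11 65:5 66:1 69:3 70:8 71:4 72:6 73:5 74:5 75:6 76:3 77:6 78:6 79:6 80:8 81:4 82:5 83:7 84:12 85:7
s25 [-40, 40, 67, 74] -60:8 -59:7 -58:7 -33:5 -32:6 -31:10 -30:8 -29:6 -28:8 -27:9 -26:13 -25:13 -24:3
s25 [-50, 50, 69, 76] 86:1 87:2 88:13 89:12 90:11 91:13 92:13 93:12 94:12 95:10 96:13 97:8 98:15 99:8 100:14 101:12 102:20 103:9
t25 [-22, 22, 115, 128] 17:5 18:6 19:8 20:7 21:7 22:9 23:5 24:10 25:3 26:10 27:6 28:8 29:8 30:7 31:7 32:7 33:7 34:7 35:6 36:8 37:6 38:9 39:6 40:8 41:7 42:7 43:8 44:6 45:8 46:7 47:7 48:9 49:4 50:8 51:6 52:7 53:8 54:6 55:7 56:7 57:8 58:9 59:6 60:6 61:8 62:8 63:6 64:8 65:3 69:8 70:6 71:8 72:7 73:7 74:8 75:6 76:7 77:8 78:8 79:8 80:6 81:8 82:6 83:8 84:8
t 36.1 ych [-224.85] Fy -0.46
```

View pics/s25.png

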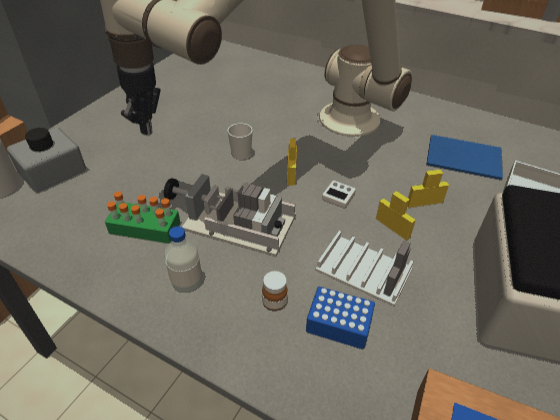

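View pics/t25.png

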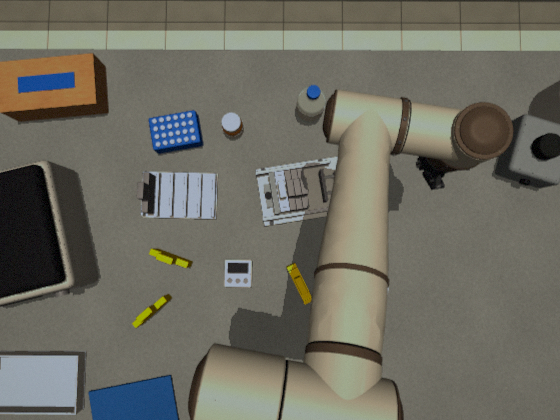

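The pictures show the pack upright and closed against the stop (px (262,205) in the scene view). The plunger has sprung back, with the foot face at −24. The one spare spacer is still in the rack at (398,268), and the bystanders haven't moved. The end stop sits where it did, and the robot touches nothing. Handing in.

```bash
python3 -c "
from bench import hand_in
print(hand_in())"
```

```text
the job is handed in; nothing more can be done
None
```

I stood the cassette at the end stop and added three spacers behind it one at a time. Then I pushed the plunger fully home, let it spring back, and handed in at about 36 s.

**Last checks**
- **Pack:** it spans chamber y ≈ 17 to 89 mm, upright and closed up against the stop, and the stop hasn't moved.
- **Foot:** with the plunger home, it was squeezed about 18–19 mm, so within 3–20 mm and not solid. It is back at −24 mm at rest.
- **Bench:** one spare spacer is in the rack, and the bystanders and yellow look-alikes look unmoved in the final pictures. The robot is clear of everything.

**Failed or disagreed**
- **Two spacers:** a trial push measured about 3 mm of squeeze by force and 2.5–2.9 mm by camera, right at the lower limit. That is why I added the third. If the true value was just over 3 mm, two would also have counted as snug.
- **First grasp missed:** the camera showed the fingers about 47 mm higher than the reported tool height implied. I allowed for that on every later grasp.
- **Final push:** with the plunger already on its stop, one confirming press read about 42 N along the push (43–44 N in all) through the closed fingertips, more than I meant. That is above the 40 N limit for the arm and gripper body, but only the fingertips were touching. It is well under the 120 N wrist limit.

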